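# Drift the crimping head out of its post and seat it in the drive hub

## Task

Free the crimping head, which is locked in the slotted storage post, by driving the wedge along the table into the slot at the post's foot until the head has come up clearly (about 1 cm), without taking hold of the head before that. Then lift the head out and seat it in the round drive hub with a twisting push: press lightly and turn until its tang drops into the driver, then push it fully home, flange down on the hub, with gentle pressure (about 15 N is enough; more than 40 N on the driver would damage it). Leave the wedge lying in the post's slot, let go of everything, and leave the jars, stamps and other things around alone.

Things in the scene. Friction and masses are not known exactly. Their poses are not given: they have to be found in the camera images.
- storage_post: Fixed steel post, 80 high, round sleeve 50 in diameter on a foot 76 x 94 x 8. Origin on the table under the bore's axis, z up. A slot 14 wide, 28 high, open at the table, runs right through the foot along its x axis (52 long, both ends open; the wedge may enter at either). The tapered bore opens at the top (32 wide) and runs down into the slot. The head is home in it at the start.
- storage_mouth (a point): Centre of the storage post's mouth, 80 mm above the table. Two spring balls inside the mouth, on the post's y axis, snap behind the shoulder of the head's taper: pulling the head straight out from home takes some 10 to 15 N; once it has risen 5 mm or more, only a few N. The head's tang stands in the post's slot, along it within 0.12 rad.
- drive_hub: Fixed round grey hub without a slot: housing 82 in diameter on a 96 foot disc, sleeve 50 in diameter, 80 mm high. Origin on the table under the bore's axis, z up; an upright rib on the housing marks +x. Bore like the post's but 0.8 wider (32 wide at the mouth, 26 wide 28 mm above the table), with the same spring balls (some 4 to 8 N to push past).
- drive_mouth (a point): Centre of the drive hub's mouth. Out of sight in the bore a driver (stiff to turn, 0.08 Nm; sprung, gives 2.5 mm: 4 N at first, 10 N at its stop) has a straight slot 11 wide, top 27 above the table, in an unknown direction up to 0.6 rad either way from the hub's x axis. Unless the tang is in line (within 0.15 rad; a half turn is the same) it meets the driver 11 mm short of home.
- driver_seat: The spring seat that carries the driver, hidden at the foot of the drive hub's bore; origin on the table under the bore's axis. Its yaw is the hub's and tells nothing of the driver's direction. Contact force on seat and driver together must stay under 40 N.
- head_grip (a point): Centre of the crimping head's wooden grip, a block 36 (along its x) x 22 (along y, the width to grasp) x 34 mm high, directly on the flange. Axes are the head's, z up; its x lies along the tang. It is 25 mm above the flange's underside and 91 mm above the shank's end; 105 mm above the table when the head is home in post or hub. Head 0.25 kg.
- head_seat (a point): Centre of the underside of the head's fluted flange (52 wide, 8 thick); home means on the mouth, 80 mm above the table. Below it: neck 24 wide, 8 long; shoulder bevelled out to 29 over 4; taper from 29 to 24 over 40; flat tang 14 long, 18 (along the head's x) x 8, with a rounded nub 2 mm high and 6 x 7 mm in the middle of its end. Raised on the wedge, the head may lean by up to 0.1 rad along the slot.
- drift_handle (a point): Centre of the wedge's upright wooden handle, 22 (along its x) x 18 (along y, the width to grasp) x 60 mm high, standing on the table. From it the smooth steel blade, 10 wide, lies along +x on the table: 26 high up to 75 mm from the handle's centre, then falling evenly to 10 at the nose, 155 mm from the handle's centre. 0.22 kg.
- drift_nose (a point): Nose of the wedge, 5 mm above its underside; the last 15 mm narrow to 5 wide. The shank's end is 14 mm above the table at home, so the head begins to rise when the handle's centre is 135 mm from the post's axis, has risen 10 mm at 85 mm, and 12 mm at 75 mm or less. Driving it takes some 5 to 20 N.
- jar_rose: Bystander: small jar with cream lid, 59 wide, 64 high (mm); origin at the centre of its underside; to be left alone.
- jar_tea: Bystander: small jar with cream lid, 59 wide, 64 high (mm); origin at the centre of its underside; to be left alone.
- jar_cocoa: Bystander: small jar with red lid, 53 wide, 56 high (mm); origin at the centre of its underside; to be left alone.
- stamp_1: Bystander: wooden cake stamp, 36 square, 74 high (mm); origin at the centre of its underside; to be left alone.
- stamp_2: Bystander: wooden cake stamp, 36 square, 74 high (mm); origin at the centre of its underside; to be left alone.
- timer: Bystander: round kitchen timer, 72 wide, 48 high (mm); origin at the centre of its underside; to be left alone.
- round_cutter: Bystander: round pastry cutter, 64 wide, 36 high (mm); origin at the centre of its underside; to be left alone.
- bench_scraper: Bystander: bench scraper, 108 x 142 x 25, lying flat (mm); origin at the centre of its underside; to be left alone.
Mind the look-alikes: they are no part of the job. What is shaped like the drive_hub but blue or purple is not meant.

How it is judged:
By the outcome, as a careful person would: the job done as asked, in the order asked, and still so for the second after the job is handed in, with the robot touching nothing.
It also fails if it takes over 64 s, if anything falls off the work surface, if the arm or the gripper's body presses on something with over 40 N, if the wrist force passes 120 N, or if a joint passes its speed limit or range.

## Robot

A 7-joint arm with a two-finger parallel gripper is mounted at the origin on a cart in front of the work surface, level with it; the furniture and walls round the work are solid. World frame = base frame: x ahead of the robot, y to its left, z up, the work surface at z = 0. Lengths are in m, angles in rad, forces in N, time in s.
With the tool pointing down it reaches from about 0.4 to 0.85 m from the base axis. Payload 4.5 kg.
Tool frame: the origin (TCP) lies between the finger pads; the fingertips stand 19 mm ahead of it and the grasp point (between the pads) is the TCP; y points along the fingers, x is the direction in which the jaws open and shut, and the axes are right-handed (so a half turn about y gives the same grasp; the last joint's range is limited). The gripper opens to 88 mm and grips with 3 to 60 N. Pads are 18 mm wide; open, the fingers measure 123 mm over their backs; the gripper's body (75 mm by 187 mm) begins 45 mm behind the grasp point.
Start: joints at [-1.084, 0.689, -0.195, 1.565, 0.157, 0.902, -0.215], TCP at [0.273, 0.562, 0.258] pointing down, gripper open.
Joint ranges: [-3.01, 3.01], [-0.46, 2.08], [-1.47, 1.51], [0.13, 2.56], [-1, 4.14], [0.04, 2.09], [-2.66, 2.66]. Speed limits (rad/s): [2.57, 2.57, 3.14, 3.14, 3.14, 3.14, 3.14].

## Interface

Orientations are given as a unit quaternion [x, y, z, w].
In Python, from workcell import manip, camera, order, spotter gives the robot as it stands. The module is installed in compiled form; this text tells all that it offers.
- The arm moves only by the tool carry_out, never from a script. Its argument "deltas" is one flat list of numbers, 7 for each row, row after row: the shift along the tool's x, y, z in mm, then the turn, a rotation vector about the tool's x, y, z in degrees, then the finger opening in mm, from 0 to 88.1. A call has 1 to 8 rows; each row is the pose to reach, as a shift and turn from the pose commanded when the call began, along the tool's axes at that moment; what a row does not reach only later rows make up. A row lasts 1/12 s, in which the tool goes at most 41.7 mm and 7.16 degrees, less where a joint would pass 70% of its speed; a pose out of reach is approached as far as the arm can. A call with a gripper value outside its range is refused whole. The fingers move at their own pace and stop on an object; "newtons" is the grip in N (left out, the last holds). Time passes only in rows, so rows that repeat a pose let the fingers close. It gives the time, the measured TCP pose, the force and the opening at its end, in the units of the state.
- manip.state(): the state, without advancing time (a new reading comes with each control period).
- camera(name): name is "scene" or "top" or "wrist"; returns a dict with "img" (420x560x3 uint8, red, green, blue), "intrinsics" (3x3 intrinsics, pixels), "k1" (the pictures are not rectified: a ray, as slopes to the right and down, at radius r is drawn at 1 + k1 r^2 times it, then the intrinsics apply), "rvec" (rotation vector, rad) and "tvec" (3), from world to camera coordinates, as OpenCV has them; the wrist camera has in their place "hand_eye" (4x4, takes a point from camera to tool coordinates, whose origin is the TCP and whose axes are the tool frame's). Camera axes: x right, y down, z forward; pixel columns grow to the right and rows downward; lengths in m; the calibration is good to about 2 mm. A picture is of the moment at which its call begins: read the wrist's pose just before it. There is no depth.
- order.hand_in(): hands the job in, once; it reports no verdict.
Trained networks look in a picture, given as the dict that the camera call returned (one of the last four; its "shot" number tells which), for a name from the list of things; names that differ only in an ending like _2 or _b are one class to them, and where a whole thing is asked for, a point or a joint stands for the part that bears it (a point fixed in the world has none). Each returns a list of dicts, best first, with "conf" (0 to 1); they miss things now and then, are a little off and sometimes report something else, mostly with a low value. They report only what shows in the picture. A call takes as long as a camera call. They do not tell look-alikes from the thing itself.
- spotter.recognise(picture, query): "uv" ([column, row] in pixels, amid what is visible of it).
- spotter.trace(picture, query): "pixels" (420x560 bool, what is visible of it) and "uv" ([column, row] in pixels, amid what is visible of it).
- spotter.tip_of(picture, query): "uv" ([column, row] in pixels: a listed point, or the origin of a listed thing).
The state is a dict: "time_s": time; "qpos": joint angles; "dq": joint speeds; "tau": joint torques, N m; "tcp_pos": TCP position; "orientation": TCP orientation; "force": force on the tool from outside, world axes, zero at the start; "wrist_torque": the same for the moment, N m; "opening": opening from 0.0 (shut) to 1.0 (fully open).
Only numpy, scipy, OpenCV 4.12 (cv2) and the standard library are available. Lean on these libraries where they do the work, as an engineer would, in place of code of your own. Each camera call takes 0.05 s, during which the arm holds its last target.

## Working session

There is one attempt and no reset: what is moved stays moved. The work goes in short steps, Python scripts to look and compute and a tool call to move; the robot and the scene stay as the last step left them, time stands still between calls to the robot, and variables do not carry over. Pictures are saved under pics/ and viewed, and the job is handed in when it is done.

Besides the shell and the picture viewer there is one more tool, called after "Request:" as name(argument=value, ...), one argument or row to a line, values as JSON. carry_out: Moves the arm, as the interface text tells. Its arguments: {"type":"object","properties":{"deltas":{"type":"array","items":{"type":"number"}},"newtons":{"type":"number"}},"required":["deltas"]}

```bash
mkdir -p pics; ls; python3 - <<'E'
from workcell import manip, camera, order, spotter
import cv2
print(manip.state())
for n in ("scene","top","wrist"):
    p=camera(n); cv2.imwrite(f"pics/{n}0.png",p["img"][:,:,::-1])
    print(n,{k:v for k,v in p.items() if k!="img"})
E
```

```text
pics
{'time_s': 0.0, 'qpos': array([-1.08419039,  0.68994639, -0.19452388,  1.56633011,  0.15730537,
        0.90251252, -0.2150813 ]), 'dq': array([-0.00028306, -0.00109772, -0.000448  , -0.00054339, -0.00022973,
        0.00141724, -0.00162683]), 'tau': array([-3.42812800e-04, -5.27566910e+01, -1.26688946e+00, -1.53428042e+01,
       -5.26316918e-02,  6.83962295e-03,  1.81807491e-04]), 'tcp_pos': array([0.27321161, 0.56146182, 0.25693743]), 'orientation': array([ 0.59983313,  0.37452283, -0.37555062, -0.59907813]), 'force': array([-0.16220972,  0.20965957, -0.85656699]), 'wrist_torque': array([ 0.02811378, -0.00595576, -0.03519338]), 'opening': 1.0029272726805778}
scene {'intrinsics': array([[458.89317097,   0.        , 275.07738888],
       [  0.        , 458.89317097, 205.97696644],
       [  0.        ,   0.        ,   1.        ]]), 'k1': 0.03743982817700837, 'rvec': array([ 2.17010846, -0.58109021,  0.29260075]), 'tvec': array([-0.52074509,  0.24359474,  1.03567041]), 'shot': 1}
top {'intrinsics': array([[506.16799659,   0.        , 277.31023728],
       [  0.        , 506.16799659, 197.97045142],
       [  0.        ,   0.        ,   1.        ]]), 'k1': -0.16027440579365484, 'rvec': array([ 2.10347386, -2.11864491,  0.18112693]), 'tvec': array([0.0029274 , 0.60909018, 1.29636459]), 'shot': 2}
wrist {'intrinsics': array([[349.34215655,   0.        , 274.80091494],
       [  0.        , 349.34215655, 206.37727977],
       [  0.        ,   0.        ,   1.        ]]), 'k1': -0.03789930512801256, 'hand_eye': array([[ 9.99999189e-01, -3.41345976e-04, -1.22689448e-03,
         9.08386428e-04],
       [ 1.05382449e-03, -3.19107784e-01,  9.47717844e-01,
        -1.26257844e-01],
       [-7.15011251e-04, -9.47718368e-01, -3.19107166e-01,
         8.32269825e-02],
       [ 0.00000000e+00,  0.00000000e+00,  0.00000000e+00,
         1.00000000e+00]]), 'shot': 3}
```

View pics/scene0.png

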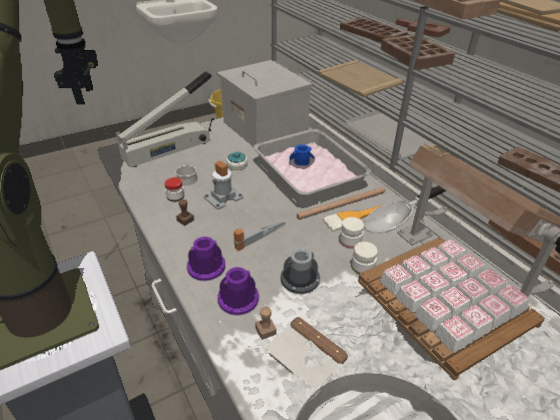

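View pics/top0.png

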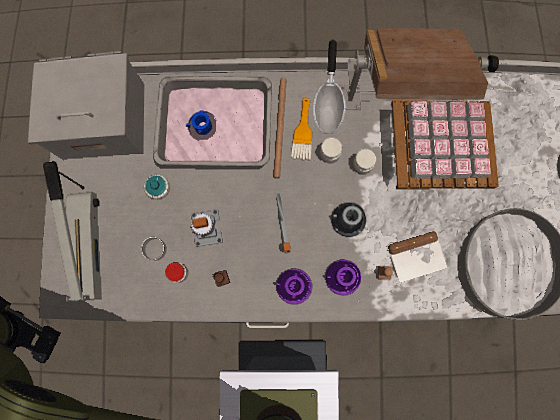

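View pics/wrist0.png

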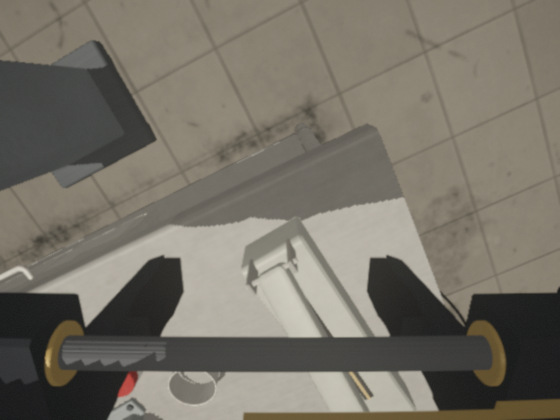

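```bash
cat > h.py <<'E'
import numpy as np, cv2
from scipy.spatial.transform import Rotation as R
from workcell import manip, camera, order, spotter
def ray(p,uv,st=None):
    K=p["intrinsics"]; u=(np.asarray(uv,float)-[K[0,2],K[1,2]])/K[0,0]
    rd=np.linalg.norm(u); r=rd
    for _ in range(30): r=rd/(1+p["k1"]*r*r)
    d=np.array([*(u*(r/rd if rd>0 else 1)),1.0])
    if "hand_eye" in p:
        T=p["T"]@p["hand_eye"]; return T[:3,3],T[:3,:3]@d
    M=R.from_rotvec(p["rvec"]).as_matrix(); return -M.T@p["tvec"],M.T@d
def plane(p,uv,z):
    o,d=ray(p,uv); return o+d*(z-o[2])/d[2]
def proj(p,X):
    X=np.atleast_2d(X).astype(float)
    if "hand_eye" in p:
        T=np.linalg.inv(p["T"]@p["hand_eye"]); c=X@T[:3,:3].T+T[:3,3]
    else: c=X@R.from_rotvec(p["rvec"]).as_matrix().T+p["tvec"]
    s=c[:,:2]/c[:,2:]; r2=(s**2).sum(1,keepdims=True); s=s*(1+p["k1"]*r2)
    K=p["intrinsics"]; return s*K[0,0]+[K[0,2],K[1,2]]
def tcpT():
    s=manip.state(); T=np.eye(4); T[:3,3]=s["tcp_pos"]; T[:3,:3]=R.from_quat(s["orientation"]).as_matrix(); return T
def cam(n,save=None):
    T=tcpT(); p=camera(n); p["T"]=T
    if save: cv2.imwrite("pics/"+save,p["img"][:,:,::-1])
    return p
def tri(p1,u1,p2,u2):
    o1,d1=ray(p1,u1);o2,d2=ray(p2,u2); d1/=np.linalg.norm(d1);d2/=np.linalg.norm(d2)
    A=np.stack([d1,-d2],1); t=np.linalg.lstsq(A,o2-o1,rcond=None)[0]
    a=o1+d1*t[0];b=o2+d2*t[1]; return (a+b)/2,np.linalg.norm(a-b)
E
python3 - <<'E'
from h import *
s=cam("scene");t=cam("top")
print(tcpT().round(3))
for q in ["storage_post","storage_mouth","drive_hub","drive_mouth","head_grip","head_seat","drift_handle","drift_nose","jar_rose","jar_cocoa","stamp_1","timer","round_cutter","bench_scraper"]:
    a=spotter.tip_of(s,q);b=spotter.tip_of(t,q)
    for l,p in (("s",a),("t",b)): print(q,l,[(np.round(x["uv"],1).tolist(),round(x["conf"],2)) for x in p[:4]])
    if a and b:
        for x in a[:3]:
            for y in b[:3]:
                X,e=tri(s,x["uv"],t,y["uv"])
                if e<0.01: print("    ",X.round(4),round(e,4),round(x["conf"],2),round(y["conf"],2))
E
```

```text
[[ 0.437 -0.    -0.899  0.273]
 [ 0.899 -0.001  0.437  0.562]
 [-0.001 -1.    -0.     0.257]
 [ 0.     0.     0.     1.   ]]
storage_post s [([223.8, 198.1], 0.56)]
storage_post t [([208.8, 227.5], 0.57)]
     [0.5367 0.1907 0.0038] 0.003 0.56 0.57
storage_mouth s [([221.5, 177.0], 0.61)]
storage_mouth t [([202.8, 223.9], 0.91), ([383.1, 268.3], 0.27)]
     [0.5364 0.1951 0.0776] 0.0028 0.61 0.91
drive_hub s [([299.3, 279.9], 0.92), ([241.0, 301.6], 0.92), ([206.5, 263.8], 0.87), ([299.5, 170.1], 0.54)]
drive_hub t [([294.5, 284.2], 0.92), ([343.7, 277.4], 0.8), ([202.3, 130.4], 0.7), ([347.4, 219.8], 0.57)]
     [ 0.4013 -0.1817 -0.0078] 0.0054 0.92 0.8
     [ 0.3795 -0.0451  0.0099] 0.0036 0.87 0.92
drive_mouth s [([299.3, 255.1], 0.89), ([201.6, 245.8], 0.67), ([237.5, 276.6], 0.62), ([298.0, 150.5], 0.54)]
drive_mouth t [([198.3, 119.9], 0.93), ([351.2, 214.5], 0.88), ([291.1, 284.7], 0.84), ([381.6, 274.5], 0.38)]
     [ 0.557  -0.1943  0.0798] 0.0044 0.89 0.88
     [ 0.3764 -0.0354  0.0648] 0.0049 0.67 0.84
head_grip s [([220.5, 166.9], 0.85), ([184.8, 183.7], 0.58)]
head_grip 
[... 534 characters left out ...]

jar_rose s [([350.4, 240.7], 0.67)]
jar_rose t [([328.5, 154.5], 0.6)]
     [ 0.7471 -0.1476  0.0019] 0.0054 0.67 0.6
jar_cocoa s [([171.1, 195.7], 0.81)]
jar_cocoa t [([179.7, 270.5], 0.8)]
stamp_1 s [([182.7, 222.8], 0.77), ([263.6, 329.7], 0.62)]
stamp_1 t [([219.8, 278.3], 0.62)]
     [ 0.3952  0.1608 -0.012 ] 0.0071 0.77 0.62
timer s [([239.7, 163.6], 0.8)]
timer t [([157.9, 186.6], 0.75), ([203.6, 226.1], 0.56), ([203.2, 225.7], 0.29)]
     [0.6585 0.3373 0.0054] 0.0063 0.8 0.75
round_cutter s [([184.4, 182.8], 0.57)]
round_cutter t [([154.9, 248.1], 0.76)]
bench_scraper s [([307.0, 355.2], 0.78)]
bench_scraper t [([418.5, 256.0], 0.63)]
     [ 0.4533 -0.3874  0.0059] 0.0001 0.78 0.63
```

```bash
python3 - <<'E'
from h import *
s=cv2.imread("pics/scene0.png");t=cv2.imread("pics/top0.png")
a=cv2.resize(t[195:265,160:300],None,fx=5.5,fy=5.5,interpolation=cv2.INTER_CUBIC)
b=cv2.resize(s[150:270,170:310],None,fx=5,fy=5,interpolation=cv2.INTER_CUBIC)
cv2.imwrite("pics/z1.png",a);cv2.imwrite("pics/z2.png",b)
E
```

```text
(no output)
```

View pics/z1.png

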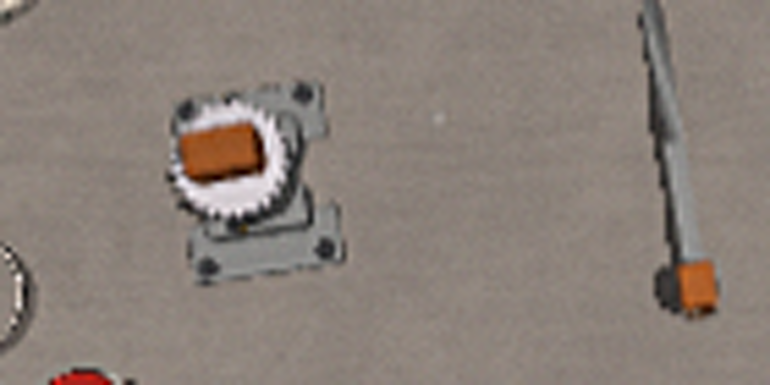

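View pics/z2.png

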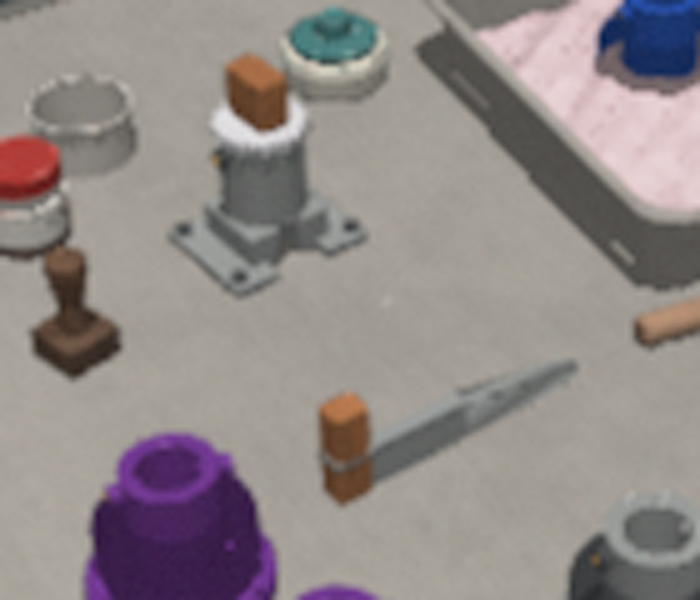

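```bash
cat >> h.py <<'E'
def goal(pos,yaw_deg,tilt=None):
    """tool y down, tool z at yaw in the world; prints deltas from measured pose"""
    T=tcpT(); a=np.radians(yaw_deg); z=np.array([np.cos(a),np.sin(a),0]); y=np.array([0,0,-1.]); x=np.cross(y,z)
    G=np.stack([x,y,z],1)
    d=T[:3,:3].T@(np.asarray(pos)-T[:3,3])*1000; r=np.degrees(R.from_matrix(T[:3,:3].T@G).as_rotvec())
    print("delta mm",d.round(1),"rot deg",r.round(2),"| tcp",T[:3,3].round(4),"yaw",np.degrees(np.arctan2(T[1,2],T[0,2])).round(2),"t",round(manip.state()["time_s"],2)); return d,r
E
python3 - <<'E'
from h import *
t=cam("top")
P=[plane(t,(160+a/5.5,195+b/5.5),0.008)[:2] for a,b in [(197,283),(345,262),(322,85)]]
print(P, np.degrees(np.arctan2(*(P[0]-P[1])[::-1])),np.linalg.norm(P[0]-P[1]),np.degrees(np.arctan2(*(P[2]-P[1])[::-1])),np.linalg.norm(P[2]-P[1]))
goal([0.5,0.19,0.30],98)
E
```

```text
[array([0.48505942, 0.22470155]), array([0.49535594, 0.15020723]), array([0.5851336 , 0.16312544])] 97.86949946659371 0.07520254308466677 8.188153210855626 0.09070229996947915
delta mm [-235.5  -42.3 -366.5] rot deg [-0.000e+00  5.606e+01  1.000e-02] | tcp [0.2734 0.5621 0.2578] yaw 154.06 t 1.7
```

Request:
carry_out(
  deltas=[-22, -4, -34, 0, 5, 0, 88, -44, -8, -68, 0, 11, 0, 88, -66, -12, -102, 0, 17, 0, 88, -88, -16, -136, 0, 23, 0, 88, -110, -20, -170, 0, 29, 0, 88, -132, -24, -204, 0, 35, 0, 88, -154, -28, -238, 0, 40, 0, 88, -176, -32, -272, 0, 45, 0, 88],
)

```text
time_s: 2.37
tcp_pos: [0.4417, 0.2831, 0.2902]
orientation: [-0.697, -0.116, 0.115, 0.698]
force: [0.9, 1.1, -0.2]
opening: 1.0
```

```bash
python3 - <<'E'
from h import *
goal([0.49,0.17,0.30],98)
E
```

```text
delta mm [   9.2   -9.8 -122.6] rot deg [-0.02 10.82  0.03] | tcp [0.4417 0.2831 0.2902] yaw 108.82 t 2.37
```

Request:
carry_out(
  deltas=[2, -2, -35, 0, 4, 0, 88, 5, -6, -75, 0, 8, 0, 88, 9, -10, -110, 0, 10.8, 0, 88, 9, -10, -122, 0, 10.8, 0, 88, 9, -10, -122, 0, 10.8, 0, 88],
)

```text
time_s: 2.78
tcp_pos: [0.4909, 0.1683, 0.3001]
orientation: [0.706, 0.049, -0.048, -0.705]
force: [0.7, 0.8, -0.1]
opening: 0.996
```

```bash
python3 - <<'E'
from h import *
w=cam("wrist","w1.png")
print(w["T"].round(4))
for q in ["storage_post","storage_mouth","head_grip","head_seat"]:
    print(q,[(np.round(x["uv"],1).tolist(),round(x["conf"],2)) for x in spotter.tip_of(w,q)[:3]])
goal([0.485,-0.02,0.2],10)
E
```

```text
[[ 0.9906  0.0015 -0.1368  0.4909]
 [ 0.1368 -0.0018  0.9906  0.1683]
 [ 0.0012 -1.     -0.002   0.3001]
 [ 0.      0.      0.      1.    ]]
storage_post [([318.1, 138.7], 0.59)]
storage_mouth []
head_grip [([329.9, 156.7], 0.82), ([408.9, 379.9], 0.6)]
head_seat [([325.7, 152.0], 0.63)]
delta mm [ -32.1   99.3 -192.2] rot deg [-3.000e-02  8.849e+01 -9.000e-02] | tcp [0.4884 0.1747 0.2995] yaw 98.49 t 3.03
```

View pics/w1.png

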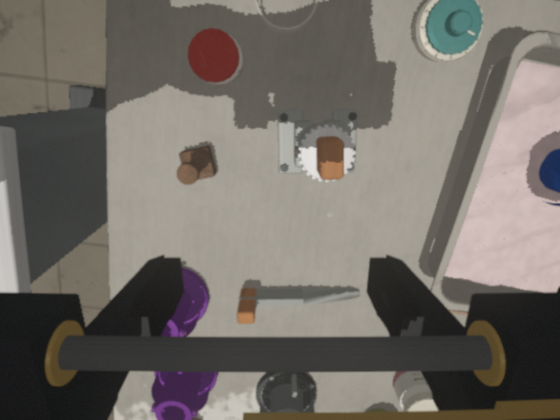

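Request:
carry_out(
  deltas=[-4, 12, -24, 0, 7, 0, 88, -8, 24, -48, 0, 14, 0, 88, -12, 36, -72, 0, 21, 0, 88, -16, 48, -96, 0, 28, 0, 88, -20, 60, -120, 0, 35, 0, 88, -24, 72, -144, 0, 42, 0, 88, -28, 84, -168, 0, 49, 0, 88, -32, 99, -192, 0, 56, 0, 88],
)

```text
time_s: 3.7
tcp_pos: [0.4856, -0.0213, 0.2004]
orientation: [-0.646, 0.287, -0.287, 0.647]
force: [-0.1, 1.0, 0.7]
opening: 0.998
```

```bash
python3 - <<'E'
from h import *
w=cam("wrist","w2.png")
print(manip.state()["qpos"].round(2))
for q in ["drift_handle","drift_nose"]:
    r=spotter.tip_of(w,q)
    print(q,[(np.round(x["uv"],1).tolist(),round(x["conf"],2),plane(w,x["uv"],0.03 if "h" in q else .005).round(4)) for x in r[:3]])
goal([0.483,-0.03,0.15],9.7)
E
```

```text
[-0.2   0.62  0.25  2.05 -0.3   0.5  -0.57]
drift_handle [([273.8, 195.1], 0.71, array([ 0.481, -0.024,  0.03 ]))]
drift_nose [([373.1, 40.1], 0.72, array([6.334e-01, 4.000e-04, 5.000e-03]))]
delta mm [ 4.6 49.8 -6.1] rot deg [ 0.13 32.53 -0.04] | tcp [ 0.4846 -0.0225  0.1998] yaw 42.23 t 3.85
```

View pics/w2.png

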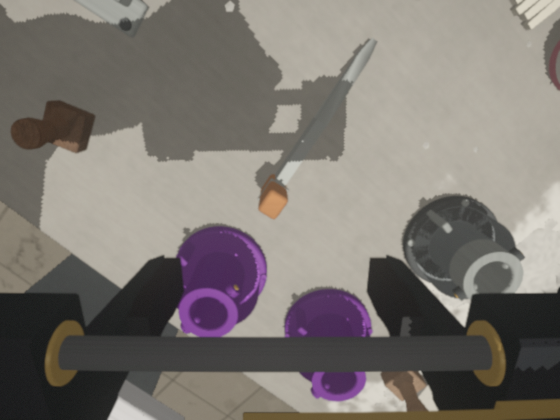

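Request:
carry_out(
  deltas=[1, 10, 0, 0, 7, 0, 88, 1, 20, -1, 0, 14, 0, 80, 0, 40, -2, 0, 21, 0, 60, -1, 60, -3, 0, 28, 0, 50, -2, 75, -3.5, 0, 33.1, 0, 50, -2, 75, -3.5, 0, 33.1, 0, 50],
)

```text
time_s: 4.35
tcp_pos: [0.4803, -0.02, 0.1238]
orientation: [0.539, -0.459, 0.456, -0.539]
force: [-0.3, 0.1, 0.1]
opening: 0.647
```

```bash
python3 - <<'E'
from h import *
w=cam("wrist","w3.png")
print(manip.state()["qpos"].round(2),manip.state()["opening"])
for q in ["drift_handle","drift_nose"]:
    r=spotter.tip_of(w,q)
    print(q,[(np.round(x["uv"],1).tolist(),round(x["conf"],2),plane(w,x["uv"],0.03 if "h" in q else .005).round(4)) for x in r[:3]])
goal([0.481,-0.024,0.042],9.1)
E
```

```text
[-0.21  0.76  0.26  2.12 -0.59  0.33 -0.86] 0.6031687369314767
drift_handle [([279.1, 219.0], 0.75, array([ 0.4809, -0.022 ,  0.03  ])), ([534.5, 138.6], 0.26, array([ 0.5611, -0.1734,  0.03  ]))]
drift_nose []
delta mm [ 2.2 84.4 -1.5] rot deg [-0.08  0.36 -0.05] | tcp [ 0.482  -0.0217  0.1264] yaw 9.46 t 4.5
```

View pics/w3.png

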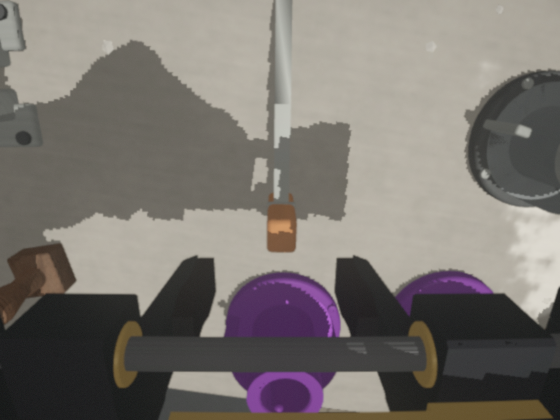

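Request:
carry_out(
  deltas=[1, 25, -1, 0, 0, 0, 48, 1.5, 50, -1, 0, 0, 0, 46, 1.5, 70, -1, 0, 0, 0, 46, 1.5, 84, -1, 0, 0, 0, 46, 1.5, 84, -1, 0, 0, 0, 46],
  newtons=40,
)

```text
time_s: 4.92
tcp_pos: [0.4807, -0.0241, 0.0408]
orientation: [-0.539, 0.458, -0.457, 0.539]
force: [0.6, -0.5, -0.3]
opening: 0.524
```

Request:
carry_out(
  deltas=[0, 0, 0, 0, 0, 0, 20, 0, 0, 0, 0, 0, 0, 10, 0, 0, 0, 0, 0, 0, 10, 0, 0, 0, 0, 0, 0, 10, 0, 0, 0, 0, 0, 0, 10],
  newtons=40,
)

```text
time_s: 5.33
tcp_pos: [0.4812, -0.0245, 0.0426]
orientation: [-0.538, 0.458, -0.459, 0.539]
force: [-0.8, 0.2, 6.9]
opening: 0.203
```

```bash
python3 - <<'E'
from h import *
w=cam("wrist","w4.png")
print(manip.state()["qpos"].round(2),manip.state()["opening"],manip.state()["force"])
goal([0.481,-0.024,0.042],9.1)
E
```

```text
[-0.1   0.92  0.09  2.13 -0.65  0.12 -0.8 ] 0.19814753374584104 [-0.16487733  0.97439774  6.76097548]
delta mm [-0.6  0.6 -0.1] rot deg [-0.1   0.09  0.01] | tcp [ 0.4812 -0.0245  0.0426] yaw 9.19 t 5.38
```

View pics/w4.png

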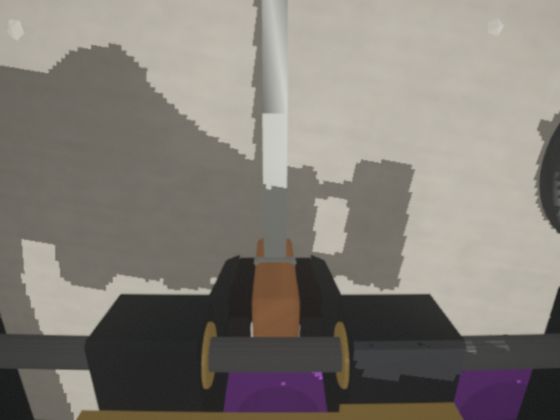

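Request:
carry_out(
  deltas=[0, -15, 0, 0, 0, 0, 10, 0, -30, 0, 0, 0, 0, 10, 0, -50, 0, 0, -3, 0, 10, 0, -70, 5, 0, -9, 0, 10, 0, -90, 10, 0, -16, 0, 10, -2, -110, 18, 0, -23, 0, 10, -5, -125, 25, 0, -30, 0, 10, -10, -140, 35, 0, -37, 0, 10],
)

```text
time_s: 6.05
tcp_pos: [0.5128, -0.0097, 0.1828]
orientation: [0.657, -0.262, 0.262, -0.656]
force: [-0.3, 0.4, -2.1]
opening: 0.202
```

```bash
python3 - <<'E'
from h import *
print(manip.state()["qpos"].round(2),manip.state()["opening"],manip.state()["force"])
goal([0.560,0.02,0.2],98)
E
```

```text
[-0.21  0.67  0.23  1.99 -0.29  0.51 -0.54] 0.20174050422822076 [-0.30075904  0.39088906 -2.09031364]
delta mm [ 13.7 -17.3  54. ] rot deg [ 8.000e-02 -5.154e+01 -4.000e-02] | tcp [ 0.5128 -0.0097  0.1828] yaw 46.46 t 6.05
```

Request:
carry_out(
  deltas=[2, -5, 8, 0, -7, 0, 10, 4, -10, 16, 0, -14, 0, 10, 6, -17, 24, 0, -21, 0, 10, 8, -17, 32, 0, -28, 0, 10, 10, -17, 40, 0, -35, 0, 10, 12, -17, 48, 0, -42, 0, 10, 14, -17, 54, 0, -49, 0, 10, 14, -17, 54, 0, -51.5, 0, 10],
)

```text
time_s: 6.72
tcp_pos: [0.5617, 0.0208, 0.1986]
orientation: [-0.705, -0.05, 0.049, 0.706]
force: [-0.2, -0.0, -1.7]
opening: 0.2
```

Request:
carry_out(
  deltas=[0, 0, 0, 0, 0, 0, 10, 0, 0, 0, 0, 0, 0, 10],
)

```text
time_s: 6.88
tcp_pos: [0.5604, 0.0197, 0.1985]
orientation: [0.706, 0.046, -0.047, -0.706]
force: [-0.3, -1.0, -1.9]
opening: 0.201
```

```bash
python3 - <<'E'
from h import *
w=cam("wrist","w5.png")
print(w["T"].round(4), manip.state()["dq"].round(3))
for q in ["storage_post","head_grip","head_seat","drift_nose","drift_handle"]:
    print(q,[(np.round(x["uv"],1).tolist(),round(x["conf"],2)) for x in spotter.tip_of(w,q)[:3]])
goal([0.560,0.02,0.2],98)
E
```

```text
[[ 9.913e-01 -1.300e-03 -1.316e-01  5.604e-01]
 [ 1.316e-01 -3.000e-04  9.913e-01  1.970e-02]
 [-1.300e-03 -1.000e+00 -1.000e-04  1.985e-01]
 [ 0.000e+00  0.000e+00  0.000e+00  1.000e+00]] [-0.005 -0.002  0.002 -0.003 -0.002 -0.     0.003]
storage_post []
head_grip [([108.6, 1.0], 0.23)]
head_seat []
drift_nose []
drift_handle [([275.0, 285.1], 0.82)]
delta mm [-0.9 -1.3  0.2] rot deg [ 0.01 -0.37 -0.01] | tcp [0.5609 0.0199 0.1987] yaw 97.63 t 7.18
```

View pics/w5.png

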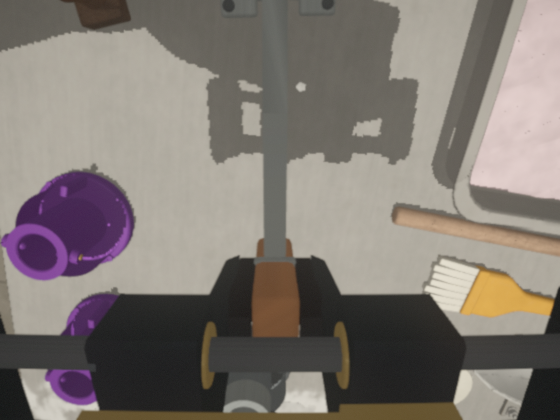

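```bash
python3 - <<'E'
from h import *
im=cv2.imread("pics/w5.png"); cv2.imwrite("pics/z3.png",cv2.resize(im[0:60,200:360],None,fx=5,fy=5,interpolation=cv2.INTER_CUBIC))
im=cv2.imread("pics/w1.png"); cv2.imwrite("pics/z4.png",cv2.resize(im[95:200,260:380],None,fx=5.5,fy=5.5,interpolation=cv2.INTER_CUBIC))
E
```

```text
(no output)
```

View pics/z3.png

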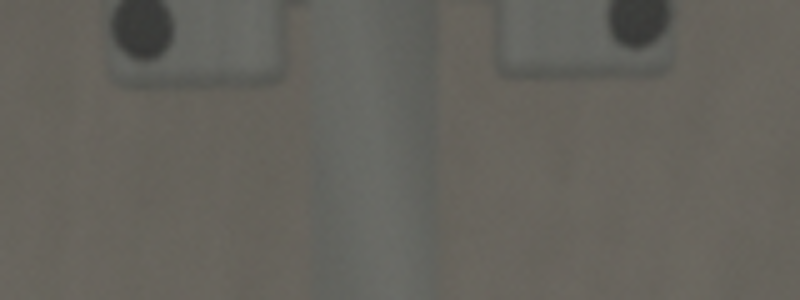

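View pics/z4.png

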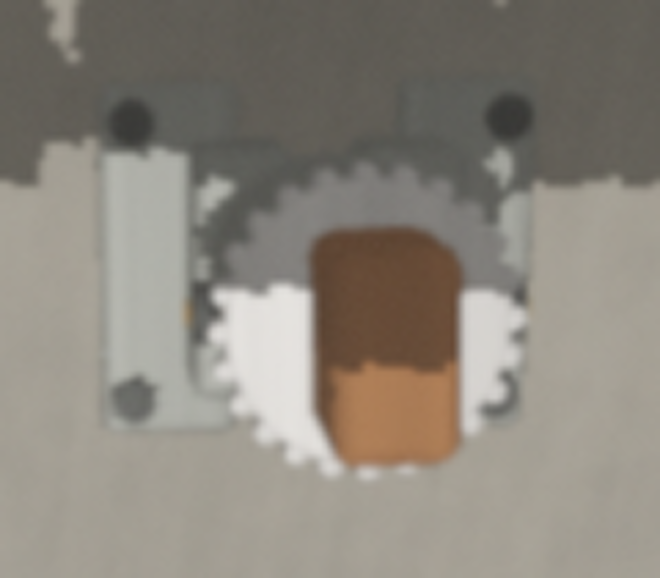

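```bash
cat >> h.py <<'E'
E
python3 - <<'E'
from h import *
import pickle
w=camera("wrist"); w["T"]=tcpT()
T=w["T"]; print(T[:3,3])
pts=[(221-.4,17-.4),(335-.4,15.4-.4),(257.6-.4,17-.4),(299.6-.4,15.4-.4)]
P=np.array([plane(w,u,0.008) for u in pts]); print(P.round(4))
L,Rr=P[0],P[1]; d=Rr-L; print("width",np.linalg.norm(d[:2]),"yaw y axis",np.degrees(np.arctan2(d[1],d[0])))
yaw=np.arctan2(d[1],d[0])+np.pi/2; m=(L+Rr)/2; m2=(P[2]+P[3])/2
for mm in (m,m2): print("post axis",(mm[:2]+0.038*np.array([np.cos(yaw),np.sin(yaw)])).round(4),np.degrees(yaw))
# w1 with four corners, at T then
T1=np.eye(4); T1[:3,:3]=np.array([[ 0.9906,0.0015,-0.1368],[0.1368,-0.0018,0.9906],[0.0012,-1,-0.002]]); T1[:3,3]=[0.4909,0.1683,0.3001]
w["T"]=T1
c=[plane(w,(260+a/5.5-.4,95+b/5.5-.4),0.008)[:2] for a,b in [(102,428),(102,85),(533,80),(518,428)]]
print(np.round(c,4),np.mean(c,0))
# blade
w["T"]=T
for uv,z in [((275,120),.18),((275,60),.18)]: print(plane(w,uv,z))
E
```

```text
[0.56091778 0.01997605 0.19873944]
[[0.4986 0.1537 0.008 ]
 [0.5908 0.1672 0.008 ]
 [0.5283 0.1575 0.008 ]
 [0.5622 0.1632 0.008 ]]
width 0.09319369780525318 yaw y axis 8.341899764450128
post axis [0.5392 0.198 ] 98.34189976445013
post axis [0.5397 0.198 ] 98.34189976445013
[[0.4975 0.1551]
 [0.4872 0.2284]
 [0.5771 0.242 ]
 [0.5894 0.1678]] [0.53778209 0.19831806]
[0.5518466  0.09136952 0.18      ]
[0.54884121 0.11387307 0.18      ]
```

```bash
cat >> h.py <<'E'
PA=np.array([0.5394,0.198]); PY=98.3
def sline(s,z):
    a=np.radians(PY); return [PA[0]-np.cos(a)*s,PA[1]-np.sin(a)*s,z]
E
python3 - <<'E'
from h import *
goal(sline(.2,.0600),PY)
E
```

```text
delta mm [  4.7 138.7 -20.7] rot deg [ 0.   -0.66 -0.01] | tcp [0.5609 0.02   0.1987] yaw 97.64 t 7.23
```

Request:
carry_out(
  deltas=[2, 20, -10, 0, -0.3, 0, 10, 4.7, 50, -20.5, 0, -0.7, 0, 10, 4.7, 80, -20.5, 0, -0.7, 0, 10, 4.7, 110, -20.5, 0, -0.7, 0, 10, 4.7, 130, -20.5, 0, -0.7, 0, 10, 4.7, 139, -20.5, 0, -0.7, 0, 10, 4.7, 139, -20.5, 0, -0.7, 0, 10],
)

```text
time_s: 7.82
tcp_pos: [0.5672, 0.0004, 0.0579]
orientation: [-0.705, -0.05, 0.053, 0.705]
force: [0.7, 0.8, -2.2]
opening: 0.2
```

```bash
python3 - <<'E'
from h import *
w=cam("wrist","w6.png"); t=cam("top","t6.png")
goal(sline(.195,.0426),PY)
cv2.imwrite("pics/z6.png",cv2.resize(t["img"][190:270,170:330,::-1],None,fx=5,fy=5,interpolation=cv2.INTER_CUBIC))
E
```

```text
delta mm [-0.8 17.8  4.9] rot deg [0.01 0.05 0.06] | tcp [5.69e-01 3.00e-04 6.04e-02] yaw 98.35 t 7.92
```

View pics/w6.png

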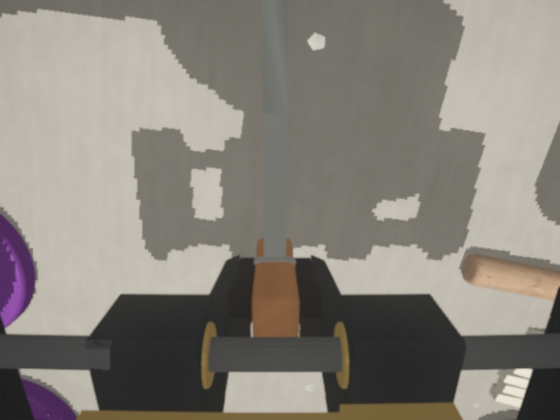

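View pics/z6.png

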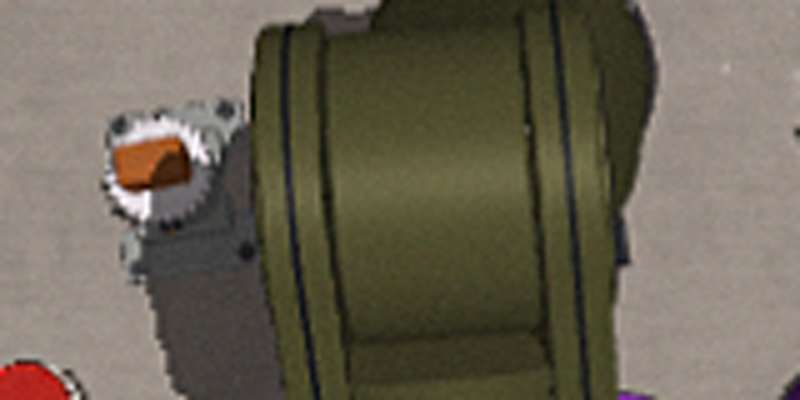

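Request:
carry_out(
  deltas=[-0.7, 8, 2, 0, 0, 0, 10, -0.7, 15, 4, 0, 0, 0, 10, -0.7, 17.5, 5, 0, 0, 0, 10, -0.7, 17.5, 5, 0, 0, 0, 10],
)

```text
time_s: 8.25
tcp_pos: [0.5672, 0.0056, 0.0427]
orientation: [-0.705, -0.052, 0.051, 0.705]
force: [-0.5, 0.3, 0.0]
opening: 0.197
```

```bash
python3 - <<'E'
from h import *
t=cam("scene","s7.png")
print(manip.state()["force"])
goal(sline(.195,.0426),PY)
cv2.imwrite("pics/z7.png",cv2.resize(t["img"][150:270,170:310,::-1],None,fx=5,fy=5,interpolation=cv2.INTER_CUBIC))
a=np.radians(PY)
c=[np.cos(a),np.sin(a)]
print("slot ends proj", proj(t,[[*(PA-np.array(c)*.026),0],[*(PA-np.array(c)*.026),0.028]]).round(1), "nose pred", proj(t,[sline(.195-.155,.005)]).round(1))
print(spotter.tip_of(t,"drift_nose")[:2],spotter.tip_of(t,"storage_post")[:2], proj(t,[*PA,0]))
E
```

```text
[-0.64835035  0.21940734  0.50761938]
delta mm [ 0.3  0.  -0.6] rot deg [-0.01  0.08  0.04] | tcp [0.5672 0.0055 0.0426] yaw 98.38 t 8.3
slot ends proj [[229.  201.6]
 [228.5 194. ]] nose pred [[231.5 202.5]]
[] [{'uv': [226.5, 197.7], 'conf': 0.68}] [[224.16406279 197.48508825]]
```

View pics/z7.png

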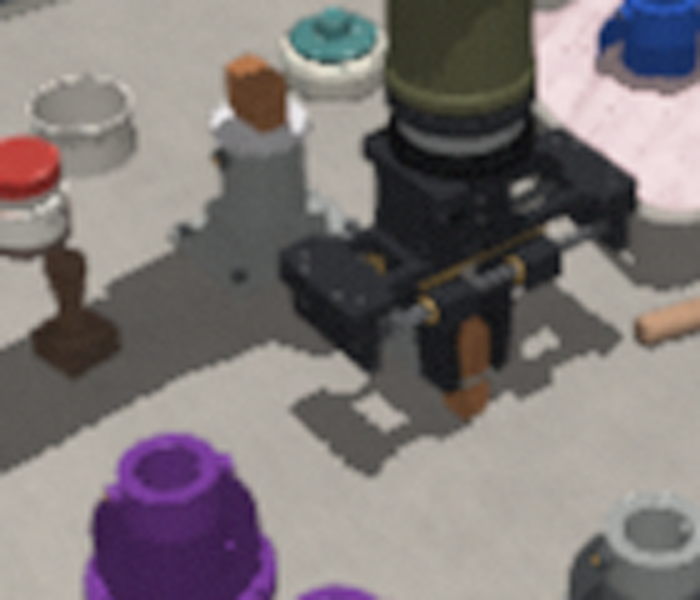

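Request:
carry_out(
  deltas=[0, 0, 7, 0, 0, 0, 10, 0, 0, 14, 0, 0, 0, 10, 0, 0, 22, 0, 0, 0, 10, 0, 0, 30, 0, 0, 0, 10],
)

```text
time_s: 8.73
tcp_pos: [0.5631, 0.0354, 0.0426]
orientation: [0.705, 0.052, -0.051, -0.705]
force: [0.2, -3.1, 4.3]
opening: 0.201
```

Request:
carry_out(
  deltas=[0, 0, 7, 0, 0, 0, 10, 0, 0, 14, 0, 0, 0, 10, 0, 0, 20, 0, 0, 0, 10, 0, 0, 24, 0, 0, 0, 10],
)

```text
time_s: 9.07
tcp_pos: [0.5594, 0.0596, 0.0426]
orientation: [0.705, 0.052, -0.051, -0.705]
force: [0.2, -4.0, 5.6]
opening: 0.2
```

```bash
python3 - <<'E'
from h import *
s=manip.state();print(s["force"],s["wrist_torque"],s["opening"])
goal(sline(.135,.0426),PY)
w=cam("wrist","w8.png")
E
```

```text
[ 0.2451563  -4.00399317  5.64123482] [-0.69387073 -0.12087547 -0.02114059] 0.20021737179353927
delta mm [ 0.2 -0.   4.8] rot deg [0.01 0.1  0.06] | tcp [0.5594 0.0596 0.0426] yaw 98.4 t 9.07
```

View pics/w8.png

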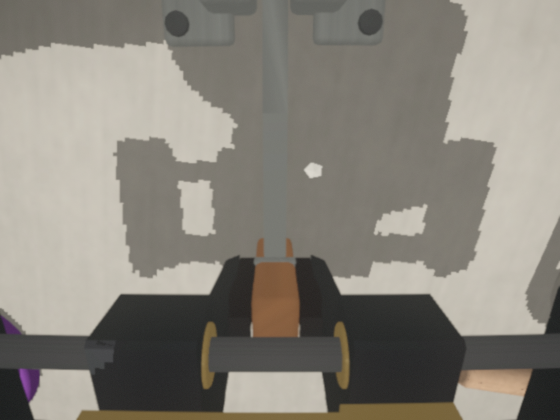

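Request:
carry_out(
  deltas=[0, 0, 5, 0, 0, 0, 10, 0, 0, 10, 0, 0, 0, 10, 0, 0, 15, 0, 0, 0, 10, 0, 0, 20, 0, 0, 0, 10, 0, 0, 25, 0, 0, 0, 10, 0, 0, 30, 0, 0, 0, 10],
)

```text
time_s: 9.62
tcp_pos: [0.5558, 0.0812, 0.0428]
orientation: [0.709, 0.05, -0.049, -0.702]
force: [2.4, -19.1, 6.2]
opening: 0.197
```

```bash
python3 - <<'E'
from h import *
s=manip.state();print(s["force"],s["wrist_torque"],s["opening"])
goal(sline(.077,.0426),PY)
w=cam("wrist","w9.png");t=cam("scene","s9.png")
cv2.imwrite("pics/z9.png",cv2.resize(t["img"][130:230,170:310,::-1],None,fx=5,fy=5,interpolation=cv2.INTER_CUBIC))
E
```

```text
[  2.44241192 -19.14773932   6.16394273] [-3.93377689 -0.61537959  0.07192422] 0.1973117038161963
delta mm [ 0.4 -0.1 41. ] rot deg [ 0.55 -0.27  0.02] | tcp [0.5558 0.0812 0.0428] yaw 98.03 t 9.62
```

View pics/w9.png

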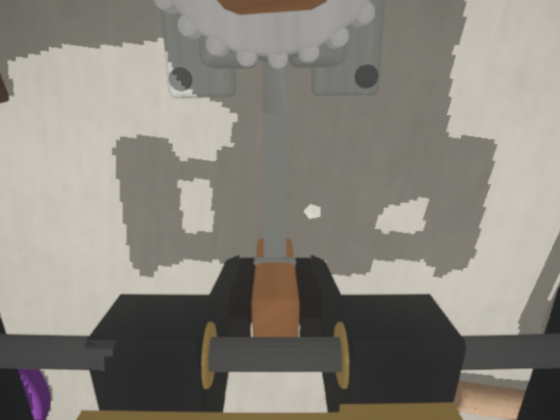

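View pics/z9.png

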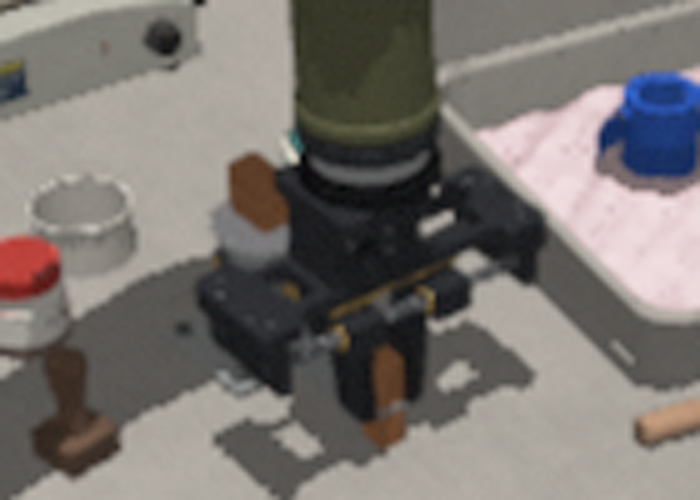

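Request:
carry_out(
  deltas=[0, 0, 5, 0, 0, 0, 10, 0, 0, 10, 0, 0, 0, 10, 0, 0, 15, 0, 0, 0, 10, 0, 0, 20, 0, 0, 0, 10, 0, 0, 20, 0, 0, 0, 10],
  newtons=55,
)

```text
time_s: 10.13
tcp_pos: [0.5528, 0.1007, 0.0428]
orientation: [0.709, 0.05, -0.049, -0.702]
force: [1.0, -14.7, 7.1]
opening: 0.201
```

```bash
python3 - <<'E'
from h import *
s=manip.state();print(s["force"],s["wrist_torque"],s["opening"])
goal(sline(.077,.0426),PY)
w=cam("wrist","w10.png")
E
```

```text
[  0.9975693  -14.66880183   7.11711005] [-2.78587893 -0.42685709  0.00438252] 0.20066691673991927
delta mm [ 0.7 -0.  21.2] rot deg [ 0.56 -0.3  -0.01] | tcp [0.5528 0.1007 0.0428] yaw 98.0 t 10.13
```

View pics/w10.png

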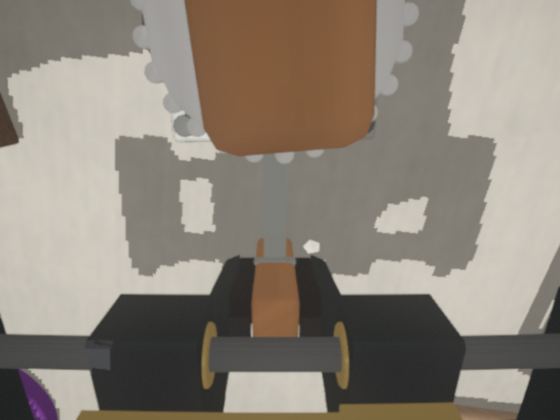

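Request:
carry_out(
  deltas=[0, 0, 5, 0, 0, 0, 10, 0, 0, 10, 0, 0, 0, 10, 0, 0, 15, 0, 0, 0, 10, 0, 0, 18, 0, 0, 0, 10, 0, 0, 18, 0, 0, 0, 10, 0, 0, 18, 0, 0, 0, 10],
)

```text
time_s: 10.68
tcp_pos: [0.55, 0.1222, 0.0427]
orientation: [0.707, 0.051, -0.05, -0.704]
force: [1.5, -9.2, 6.5]
opening: 0.2
```

```bash
python3 - <<'E'
from h import *
s=manip.state();print(s["force"],s["wrist_torque"],s["opening"])
goal(sline(.075,.0426),PY)
w=cam("wrist","w11.png");t=cam("scene","s11.png")
cv2.imwrite("pics/z11.png",cv2.resize(t["img"][130:230,170:310,::-1],None,fx=5,fy=5,interpolation=cv2.INTER_CUBIC))
E
```

```text
[ 1.46292958 -9.19496495  6.46595483] [-1.80492975 -0.27410923 -0.01742963] 0.20016577291055063
delta mm [0.5 0.1 1.5] rot deg [ 0.29 -0.12  0.03] | tcp [0.55   0.1222 0.0427] yaw 98.18 t 10.68
```

View pics/w11.png

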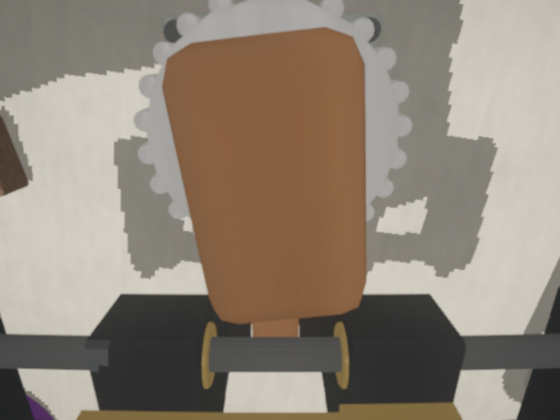

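View pics/z11.png

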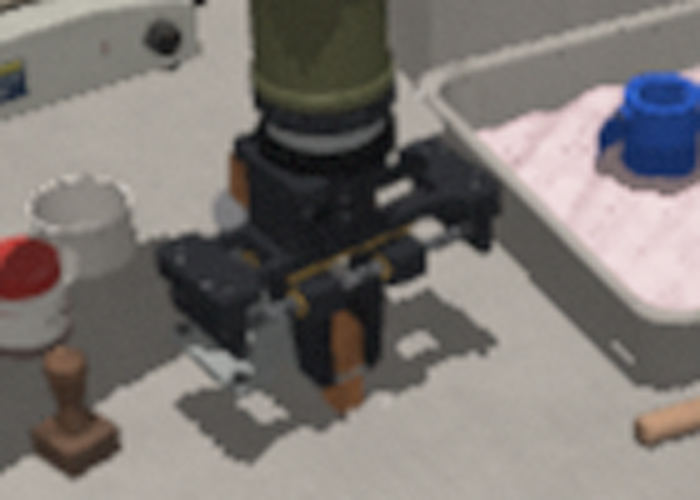

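Request:
carry_out(
  deltas=[0, 0, 2, 0, 0, 0, 10, 0, 0, 4, 0, 0, 0, 10, 0, 0, 4, 0, 0, 0, 10],
)

```text
time_s: 11.03
tcp_pos: [0.5495, 0.1249, 0.0427]
orientation: [0.708, 0.05, -0.05, -0.703]
force: [2.2, -10.4, 6.9]
opening: 0.202
```

```bash
python3 - <<'E'
from h import *
s=manip.state();print(s["force"],s["wrist_torque"],s["opening"])
goal(sline(.073,.0426),PY)
E
```

```text
[  2.20654303 -10.39273808   6.93764946] [-2.21521937 -0.33028556 -0.03334933] 0.20238244540082048
delta mm [0.5 0.1 0.7] rot deg [ 0.38 -0.18  0.02] | tcp [0.5495 0.1249 0.0427] yaw 98.12 t 11.03
```

Request:
carry_out(
  deltas=[0, 0, -3.5, 0, 0, 0, 10, 0, 0, -3.5, 0, 0, 0, 10, 0, 0, -3.5, 0, 0, 0, 44, 0, 0, -3.5, 0, 0, 0, 44, 0, 0, -3.5, 0, 0, 0, 44],
)

```text
time_s: 11.45
tcp_pos: [0.5484, 0.128, 0.0418]
orientation: [-0.705, -0.052, 0.053, 0.706]
force: [0.4, 1.1, 0.2]
opening: 0.402
```

Request:
carry_out(
  deltas=[0, -20, 0, 0, 0, 0, 44, 0, -45, -10, 0, 0, 0, 44, 0, -80, -30, 0, 0, 0, 50, 0, -120, -45, 0, 0, 0, 60, 0, -150, -45, 0, 0, 0, 60, 0, -150, -45, 0, 0, 0, 60, 0, -150, -45, 0, 0, 0, 60],
)

```text
time_s: 12.03
tcp_pos: [0.5565, 0.0829, 0.1938]
orientation: [-0.705, -0.053, 0.051, 0.706]
force: [-0.6, 0.2, -1.0]
opening: 0.678
```

```bash
python3 - <<'E'
from h import *
s=manip.state();print(s["force"],s["qpos"].round(2),s["opening"])
w=cam("wrist","w12.png");t=cam("scene","s12.png")
cv2.imwrite("pics/z12.png",cv2.resize(t["img"][130:230,170:310,::-1],None,fx=5,fy=5,interpolation=cv2.INTER_CUBIC))
goal([*PA,.2],PY)
for q in ["head_grip","head_seat","drift_handle"]:
    for p,n in ((w,"w"),(t,"s")): print(q,n,[(np.round(x["uv"],1).tolist(),round(x["conf"],2)) for x in spotter.tip_of(p,q)[:2]])
E
```

```text
[-0.58025078  0.17154684 -1.00781196] [-0.24  0.69  0.03  1.83 -0.03  0.62 -0.05] 0.6779679056321333
delta mm [  1.7  -8.6 116.1] rot deg [-0.05  0.16 -0.11] | tcp [0.5548 0.0829 0.1913] yaw 98.46 t 12.13
head_grip w [([272.9, 33.6], 0.86), ([244.6, 404.2], 0.67)]
head_grip s [([222.7, 163.3], 0.75)]
head_seat w [([244.5, 405.2], 0.38)]
head_seat s [([264.2, 329.9], 0.63), ([220.4, 173.1], 0.58)]
drift_handle w [([274.1, 141.6], 0.61)]
drift_handle s [([239.9, 198.7], 0.49), ([240.8, 164.0], 0.25)]
```

View pics/w12.png

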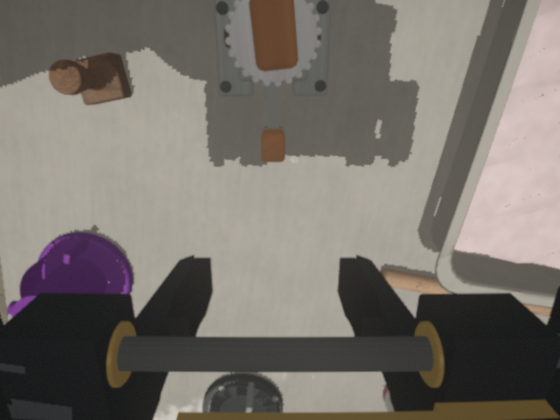

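View pics/z12.png

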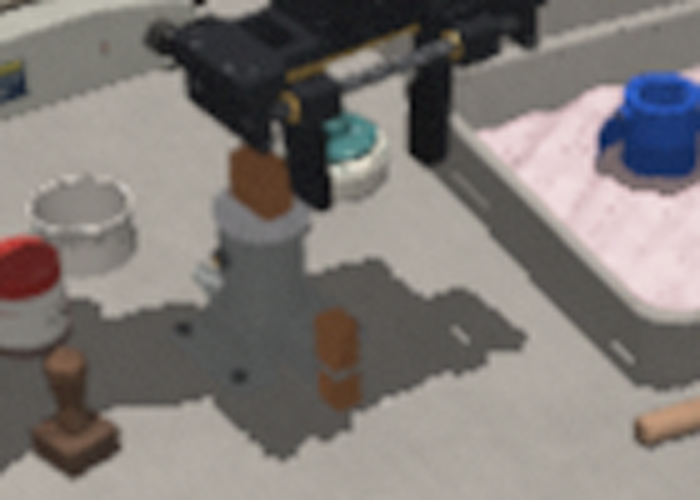

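```bash
python3 - <<'E'
from h import *
goal(sline(.055,.23),PY)
E
```

```text
delta mm [  1.1 -38.8  62. ] rot deg [-0.    0.09 -0.11] | tcp [0.5552 0.082  0.1912] yaw 98.39 t 12.43
```

Request:
carry_out(
  deltas=[0, -20, 10, 0, 0, 0, 60, 1, -39, 35, 0, 0, 0, 60, 1, -39, 62, 0, 0, 0, 60, 1, -39, 62, 0, 0, 0, 60, 1, -39, 62, 0, 0, 0, 60],
)

```text
time_s: 12.85
tcp_pos: [0.5472, 0.1454, 0.2309]
orientation: [-0.705, -0.053, 0.053, 0.705]
force: [0.6, 0.3, -0.4]
opening: 0.675
```

```bash
python3 - <<'E'
from h import *
s=manip.state();print(s["dq"].round(3))
w=cam("wrist","w13.png")
goal(sline(.0,.13),PY)
print(w["T"].round(4).tolist())
for q in ["head_grip"]:
    print(q,[(np.round(x["uv"],1).tolist(),round(x["conf"],2),plane(w,x["uv"],.117).round(4)) for x in spotter.tip_of(w,q)[:2]])
m=spotter.trace(w,"head_grip")
print(len(m),m[0]["uv"] if m else 0)
E
```

```text
[0.041 0.005 0.047 0.019 0.013 0.    0.005]
delta mm [  0.3 100.7  55.2] rot deg [ 0.03  0.13 -0.06] | tcp [0.5473 0.1434 0.2307] yaw 98.43 t 12.9
[[0.9888, -0.0005, -0.1493, 0.5472], [0.1493, 0.0009, 0.9888, 0.1454], [-0.0004, -1.0, 0.001, 0.2309], [0.0, 0.0, 0.0, 1.0]]
head_grip [([274.9, 141.4], 0.61, array([0.5401, 0.1948, 0.117 ]))]
2 [275.0, 135.2]
```

View pics/w13.png

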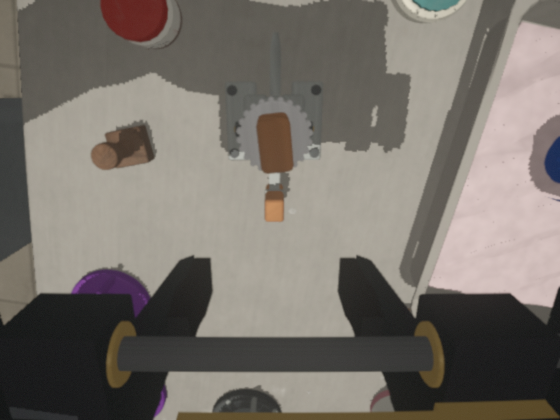

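```bash
python3 - <<'E'
from h import *
im=cv2.imread("pics/w13.png")
cv2.imwrite("pics/z13.png",cv2.resize(im[90:190,215:335],None,fx=6,fy=6,interpolation=cv2.INTER_CUBIC))
E
```

```text
(no output)
```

View pics/z13.png

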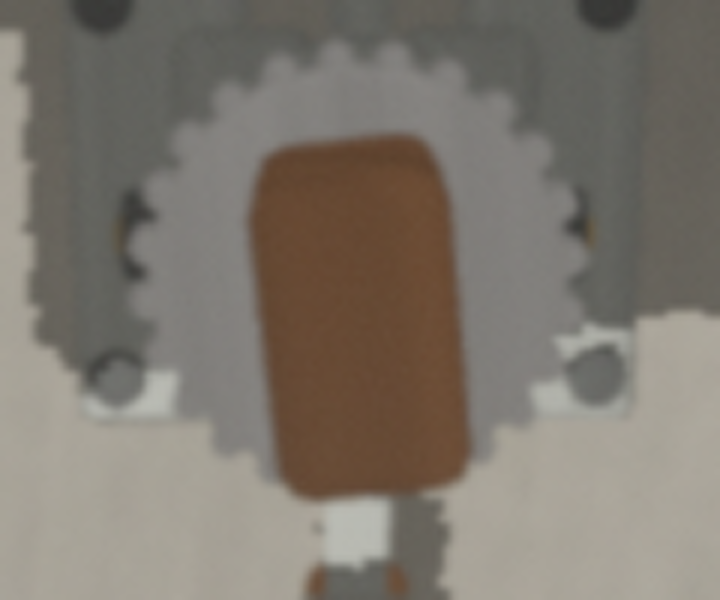

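```bash
python3 - <<'E'
from h import *
w=camera("wrist"); w["T"]=np.array([[0.9888, -0.0005, -0.1493, 0.5472], [0.1493, 0.0009, 0.9888, 0.1454], [-0.0004, -1.0, 0.001, 0.2309], [0.0, 0.0, 0.0, 1.0]])
f=lambda a,b,z=.134: plane(w,(215+a/6-.4,90+b/6-.4),z)[:2]
for a,b in [((275,470),(250,220)),((468,460),(447,200))]:
    p,q=f(*a),f(*b); d=q-p; print(p,q,np.degrees(np.arctan2(d[1],d[0])))
c=[f(*x) for x in [(255,150),(435,135),(290,500),(470,485)]]; print("corners mid",np.mean(c,0),[np.linalg.norm(c[0]-c[1]),np.linalg.norm(c[0]-c[2])])
print("foot bolts mid", np.mean([f(*x,z=.008) for x in [(103,5),(608,5),(117,378),(598,375)]],0))
goal([0.539,0.197,.2],104)
E
```

```text
[0.53304148 0.17877619] [0.52683197 0.20476883] 103.43586402714841
[0.55355207 0.18297778] [0.54686594 0.20985168] 103.97133376252167
corners mid [0.54007734 0.19602122] [np.float64(0.018676227848493085), np.float64(0.037221791991642376)]
foot bolts mid [0.53872536 0.19794808]
delta mm [-0.6 30.7 56.1] rot deg [ 0.06 -5.76 -0.07] | tcp [0.5477 0.1416 0.2307] yaw 98.24 t 13.05
```

Request:
carry_out(
  deltas=[0, 0, 30, 0, -3, 0, 56, 0, 20, 54, 0, -5.5, 0, 52, 0, 50, 56, 0, -5.5, 0, 48, 0, 80, 56, 0, -5.5, 0, 44, 0, 80, 56, 0, -5.5, 0, 44, 0, 80, 56, 0, -5.5, 0, 44],
)

```text
time_s: 13.55
tcp_pos: [0.5389, 0.197, 0.1502]
orientation: [0.703, 0.083, -0.086, -0.701]
force: [-0.5, 0.1, 0.6]
opening: 0.501
```

```bash
python3 - <<'E'
from h import *
s=manip.state();print(s["dq"].round(3))
w=cam("wrist","w14.png")
goal([.540,.1965,.124],103.7)
E
```

```text
[ 0.005 -0.049  0.009 -0.038 -0.001  0.003 -0.002]
delta mm [-0.4 27.6 -0.9] rot deg [ 0.05  0.05 -0.01] | tcp [0.5401 0.1975 0.1516] yaw 103.75 t 13.6
```

View pics/w14.png

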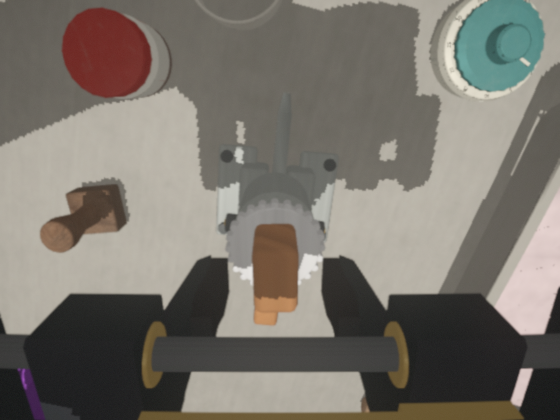

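Request:
carry_out(
  deltas=[0, 12, 0, 0, 0, 0, 42, 0, 24, 0, 0, 0, 0, 42, 0, 27, 0, 0, 0, 0, 42, 0, 27, 0, 0, 0, 0, 42, 0, 27, 0, 0, 0, 0, 30, 0, 27, 0, 0, 0, 0, 12, 0, 27, 0, 0, 0, 0, 12, 0, 27, 0, 0, 0, 0, 12],
  newtons=45,
)

```text
time_s: 14.27
tcp_pos: [0.5393, 0.1987, 0.1251]
orientation: [-0.702, -0.085, 0.085, 0.702]
force: [-2.3, -1.2, 5.6]
opening: 0.248
```

```bash
python3 - <<'E'
from h import *
s=manip.state();print(s["dq"].round(3),s["force"],s["opening"]*88.1,s["wrist_torque"])
w=cam("wrist","w15.png")
goal([.540,.1965,.124],103.7)
E
```

```text
[-0.001  0.001  0.003 -0.     0.    -0.007  0.   ] [-2.3415767  -1.17553441  5.61953583] 21.856678445461267 [-0.17414338  0.56280182  0.02822953]
delta mm [ 0.1  1.  -2.3] rot deg [-0.01  0.16 -0.01] | tcp [0.5393 0.1987 0.125 ] yaw 103.86 t 14.32
```

View pics/w15.png

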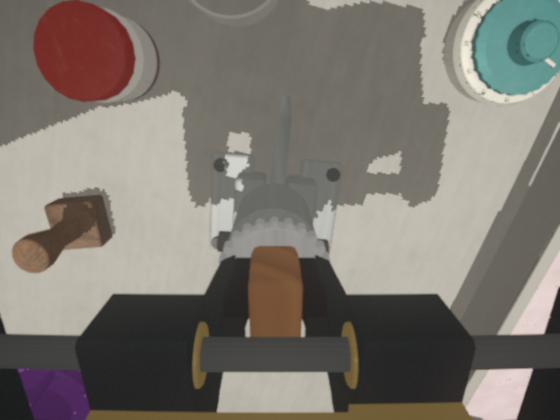

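Request:
carry_out(
  deltas=[0, -5, 0, 0, 0, 0, 12, 0, -12, 0, 0, 0, 0, 12, 0, -22, 0, 0, 0, 0, 12, 0, -35, 0, 0, 0, 0, 12, 0, -50, 0, 0, 0, 0, 12, 0, -65, 0, 0, 0, 0, 12, 0, -85, 0, 0, 0, 0, 12, 0, -100, 0, 0, 0, 0, 12],
)

```text
time_s: 14.98
tcp_pos: [0.5402, 0.1989, 0.2268]
orientation: [-0.702, -0.086, 0.084, 0.702]
force: [0.7, 0.2, -1.5]
opening: 0.246
```

```bash
python3 - <<'E'
from h import *
s=manip.state();print(s["force"],s["opening"]*88.1,s["wrist_torque"])
t=cam("scene","s16.png");u=cam("top","t16.png")
cv2.imwrite("pics/z16.png",cv2.resize(t["img"][120:240,170:310,::-1],None,fx=5,fy=5,interpolation=cv2.INTER_CUBIC))
for q in ["drive_hub","drive_mouth"]:
  for p in (t,u):
    print(q,[(np.round(x["uv"],1).tolist(),round(x["conf"],2)) for x in spotter.tip_of(p,q)[:5]])
goal([.557,-.194,.25],103.7)
E
```

```text
[ 0.69339022  0.20316121 -1.54048122] 21.679221850253803 [-0.03602153  0.0035903  -0.00146015]
drive_hub [([298.7, 279.7], 0.79), ([206.7, 261.8], 0.62), ([301.0, 169.9], 0.55)]
drive_hub [([343.7, 275.1], 0.76), ([203.9, 128.4], 0.73), ([350.5, 220.5], 0.69), ([294.2, 284.4], 0.55)]
drive_mouth [([237.5, 274.2], 0.98), ([298.9, 252.7], 0.82), ([203.6, 247.5], 0.66), ([298.8, 146.0], 0.61), ([305.9, 354.9], 0.21)]
drive_mouth [([349.7, 212.7], 0.89), ([291.5, 285.8], 0.87), ([345.7, 279.1], 0.67), ([232.1, 219.1], 0.4)]
delta mm [ -76.5  -26.3 -385.4] rot deg [ 0.01  0.16 -0.09] | tcp [0.5389 0.1985 0.2235] yaw 103.86 t 15.28
```

View pics/z16.png

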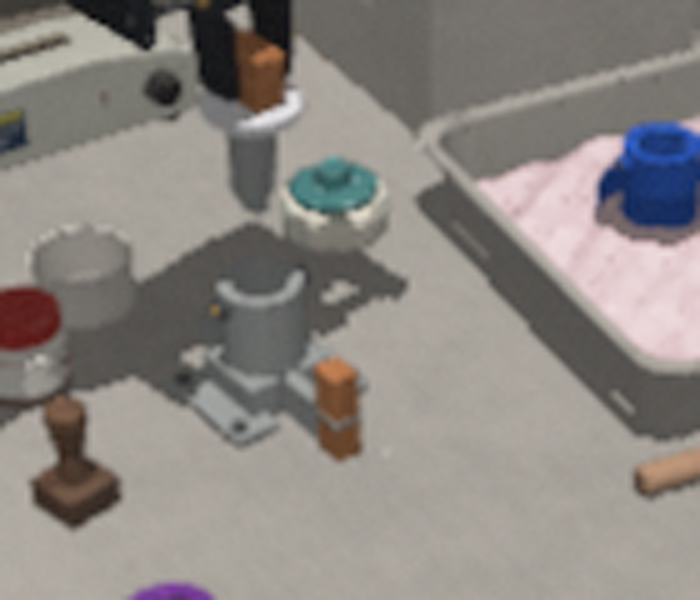

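View pics/t16.png

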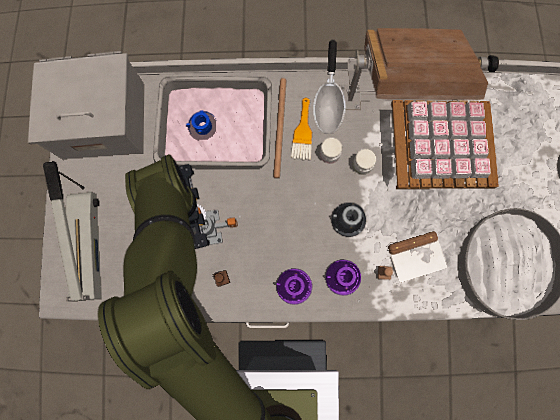

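Request:
carry_out(
  deltas=[-5, -10, -30, 0, 0, 0, 12, -12, -25, -68, 0, 0, 0, 12, -19, -40, -106, 0, 0, 0, 12, -26, -46, -144, 0, 0, 0, 12, -33, -46, -182, 0, 0, 0, 12, -40, -46, -220, 0, 0, 0, 12, -46, -46, -258, 0, 0, 0, 12, -52, -46, -296, 0, 0, 0, 12],
)

```text
time_s: 15.95
tcp_pos: [0.5592, -0.1029, 0.2691]
orientation: [-0.702, -0.085, 0.086, 0.702]
force: [0.7, 0.2, -2.8]
opening: 0.242
```

Request:
carry_out(
  deltas=[-6, 0, -35, 0, 0, 0, 12, -13, 0, -72, 0, 0, 0, 12, -19, 0, -108, 0, 0, 0, 12, -24, 0, -135, 0, 0, 0, 12, -25, 0, -147, 0, 0, 0, 12, -25, 0, -147, 0, 0, 0, 12, -25, 0, -147, 0, 0, 0, 12],
)

```text
time_s: 16.53
tcp_pos: [0.5707, -0.2486, 0.2691]
orientation: [-0.701, -0.085, 0.086, 0.703]
force: [-0.2, 1.4, -2.7]
opening: 0.243
```

```bash
python3 - <<'E'
from h import *
s=manip.state();print(s["force"],s["opening"]*88.1,s["qpos"].round(2))
w=cam("wrist","w17.png"); print(w["T"].round(4).tolist())
t=cam("top","t17.png")
cv2.imwrite("pics/z17.png",cv2.resize(w["img"][:210,150:400,::-1],None,fx=3.2,fy=3.2,interpolation=cv2.INTER_CUBIC))
for q in ["drive_hub","drive_mouth"]:
    print(q,[(np.round(x["uv"],1).tolist(),round(x["conf"],2),plane(w,x["uv"],0 if "hub" in q else .08)) for x in spotter.tip_of(w,q)[:5]])
goal([.557,-.194,.25],103.7)
E
```

```text
[-0.21222874  1.43608333 -2.71344515] 21.37443347589764 [ 0.35  0.67 -0.02  1.56  0.02  0.91  0.56]
[[0.9709, -0.0016, -0.2395, 0.5707], [0.2395, 0.0023, 0.9709, -0.2486], [-0.0011, -1.0, 0.0026, 0.2691], [0.0, 0.0, 0.0, 1.0]]
drive_hub [([275.5, 118.2], 0.78, array([ 0.55855982, -0.19615744,  0.        ])), ([134.1, 64.5], 0.6, array([ 0.39898447, -0.17725764,  0.        ]))]
drive_mouth [([102.2, 57.6], 0.81, array([ 0.40241832, -0.17593023,  0.08      ])), ([278.9, 126.0], 0.64, array([ 0.56163709, -0.19615069,  0.08      ])), ([275.4, 119.9], 0.16, array([ 0.55736033, -0.19175867,  0.08      ]))]
delta mm [-1.1 20.1 54.9] rot deg [-0.11  0.37  0.01] | tcp [ 0.5714 -0.247   0.27  ] yaw 104.07 t 16.73
```

View pics/w17.png

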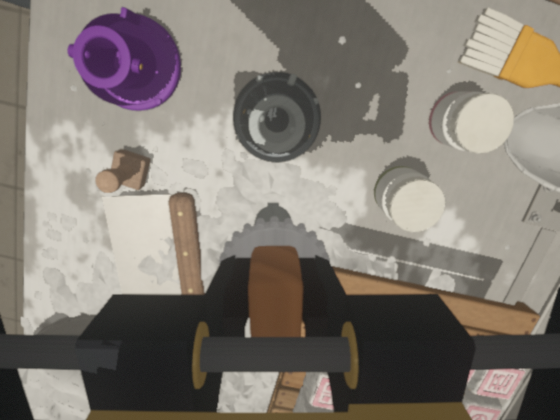

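View pics/z17.png

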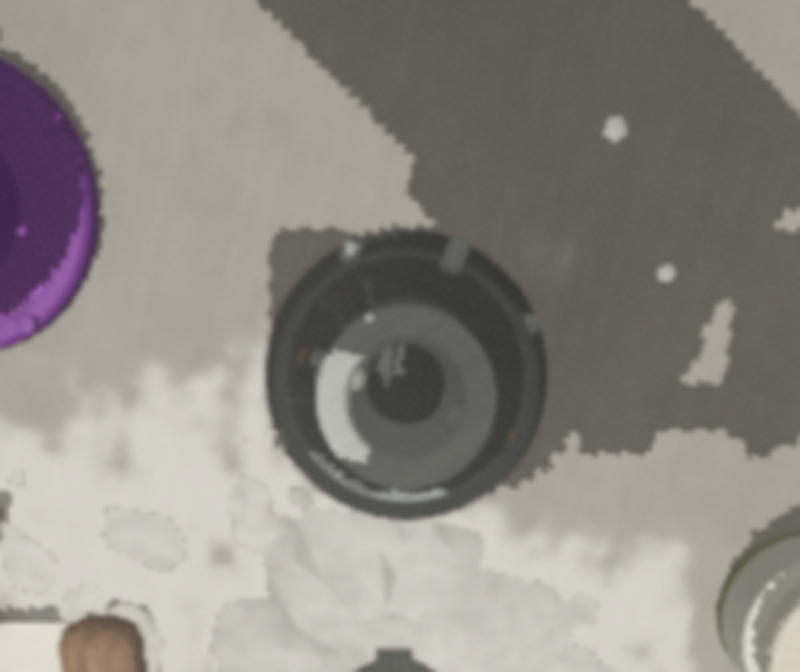

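```bash
python3 - <<'E'
from h import *
w=camera("wrist"); w["T"]=np.array([[0.9709, -0.0016, -0.2395, 0.5707], [0.2395, 0.0023, 0.9709, -0.2486], [-0.0011, -1.0, 0.0026, 0.2691], [0.0, 0.0, 0.0, 1.0]])
print("mouth",plane(w,(276.5,123.6),.08),"foot",plane(w,(276.5,116.5),.004))
for z in (.01,.03,.05):
    p=plane(w,(150+455/3.2-.35,253/3.2-.35),z); c=np.array([.5585,-.195]); d=p[:2]-c; print(z,p.round(4),np.degrees(np.arctan2(d[1],d[0])),np.linalg.norm(d))
im=cv2.imread("pics/w3.png"); cv2.imwrite("pics/z3b.png",cv2.resize(im[50:220,440:560],None,fx=4,fy=4,interpolation=cv2.INTER_CUBIC))
im=cv2.imread("pics/w2.png"); cv2.imwrite("pics/z2b.png",cv2.resize(im[180:310,390:530],None,fx=4.5,fy=4.5,interpolation=cv2.INTER_CUBIC))
E
```

```text
mouth [ 0.55912786 -0.19462373  0.08      ] foot [ 0.55917206 -0.19383269  0.004     ]
0.01 [ 0.5653 -0.1523  0.01  ] 80.91669983111974 0.043267684142742804
0.03 [ 0.5646 -0.1531  0.03  ] 81.71763526294255 0.042389078716667236
0.05 [ 0.5639 -0.1538  0.05  ] 82.55230444362749 0.04151910620552439
```

View pics/z3b.png

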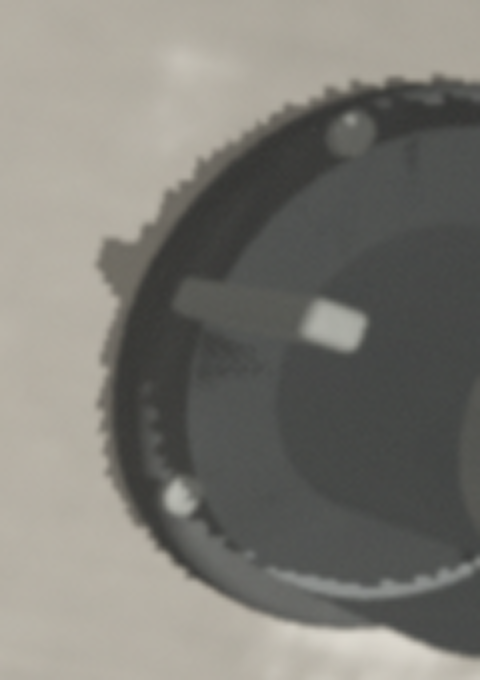

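View pics/z2b.png

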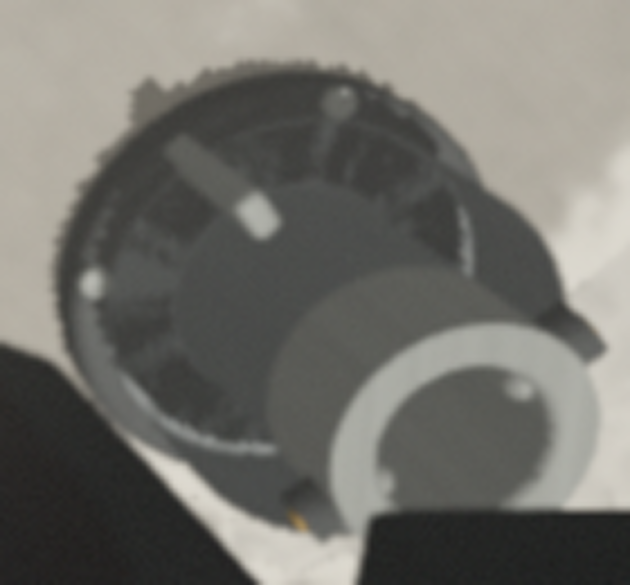

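```bash
python3 - <<'E'
from h import *
w=camera("wrist"); w["T"]=np.eye(4)
for n,X in {"tang end front":[0,.097,.009],"nub":[0,.099,.0035],"tang top front":[0,.085,.009],"taper bottom front":[0,.085,.012],"flange bottom front":[0,.033,.026],"flange top front":[0,.025,.026],"grip top front":[0,-.009,.018],"grip top back":[0,-.009,-.018]}.items(): print(n,proj(w,X).round(1))
im=cv2.imread("pics/w17.png"); cv2.imwrite("pics/z17b.png",cv2.resize(im[190:350,200:350],None,fx=5,fy=5,interpolation=cv2.INTER_CUBIC))
E
```

```text
tang end front [[274.2 205.8]]
nub [[274.2 212.4]]
tang top front [[274.2 211.7]]
taper bottom front [[274.2 207.3]]
flange bottom front [[273.9 214.5]]
flange top front [[273.8 220.4]]
grip top front [[273.6 272.2]]
grip top back [[273.7 349.1]]
```

View pics/z17b.png

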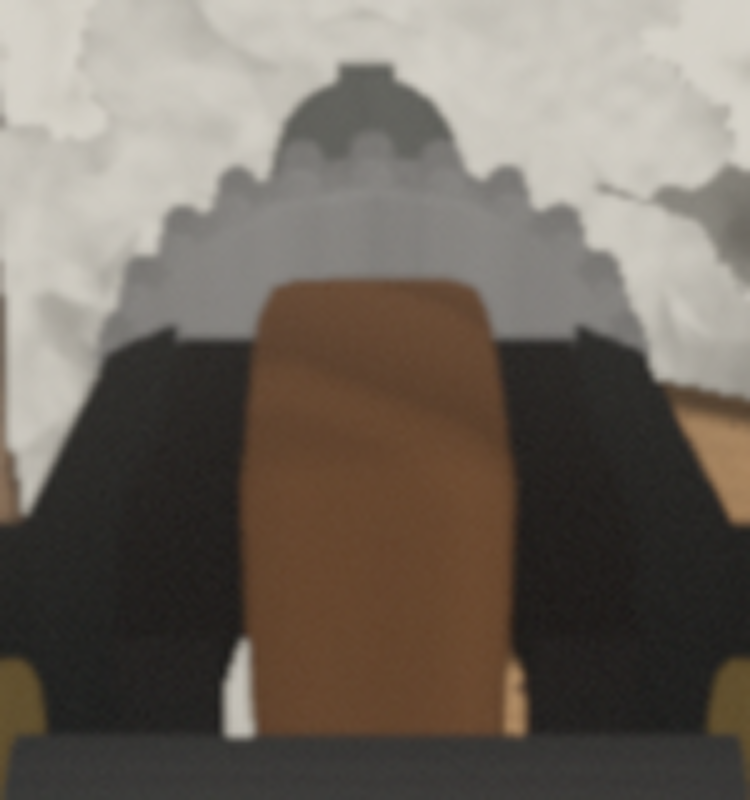

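```bash
python3 - <<'E'
from h import *
from scipy.optimize import least_squares
w=camera("wrist"); w["T"]=np.eye(4)
F=np.array([[0,.064,.009],[0,.052,.012],[0,0,.026],[0,-.008,.018]]) # y from flange underside, down positive
obs=np.array([202.4,205.8,216.0,245.6])
def model(p):
    l,z,y=p; X=F.copy(); c,s=np.cos(l),np.sin(l)
    Y=c*F[:,1]-s*F[:,2]; Z=s*F[:,1]+c*F[:,2]
    return proj(w,np.stack([0*Y,Y+y,Z+z],1))[:,1]
print(model([0,0,.033]))
for lam in (0,):
    r=least_squares(lambda p: np.r_[model(p)-obs, (p[2]-.033)/.002],[0,0,.033]); print(r.x,r.fun)
r=least_squares(lambda p: np.r_[model([0,p[0],p[1]])-obs],[0,.033]); print(r.x,r.fun)
goal([0.559,-0.1946,.2],95)
E
```

```text
[205.7573115  207.28136691 214.50919841 236.29380966]
[ 0.06762926 -0.00119033  0.03118653] [ 0.14288638 -0.56814405  3.53681465 -3.19635683 -0.90673709]
[ 0.01641726 -0.01260414] [ 1.38548697 -0.2068723  -1.03342955  0.26932245]
delta mm [ 1.2 70.3 55.2] rot deg [-0.03  8.97  0.01] | tcp [ 0.5712 -0.2485  0.2703] yaw 103.97 t 16.88
```

```bash
cat >> h.py <<'E'
HUB=np.array([0.559,-0.1946])
def hgoal(yaw,z,off=.0025,tilt=-3.0,dx=0,hub=None,ref=None,quiet=False):
    hub=HUB if hub is None else hub
    a=np.radians(yaw); zz=np.array([np.cos(a),np.sin(a),0]); y=np.array([0,0,-1.]); x=np.cross(y,zz)
    G=np.stack([x,y,zz],1)@R.from_rotvec([np.radians(tilt),0,0]).as_matrix()
    p=np.array([*hub,z])+off*zz+dx*x
    T=tcpT() if ref is None else ref
    d=T[:3,:3].T@(p-T[:3,3])*1000; r=np.degrees(R.from_matrix(T[:3,:3].T@G).as_rotvec())
    if not quiet: print("delta",d.round(1),"rot",r.round(2),"tcp",T[:3,3].round(4),"t",round(manip.state()["time_s"],2))
    o=np.eye(4);o[:3,:3]=G;o[:3,3]=p
    return o
E
python3 - <<'E'
from h import *
hgoal(112,.195)
E
```

```text
delta [ 0.8 75.4 57.7] rot [-3.02 -8.03 -0.2 ] tcp [ 0.5712 -0.2485  0.2703] t 16.88
```

Request:
carry_out(
  deltas=[0, 5, 20, -1, -3, 0, 12, 0, 15, 40, -2, -6, 0, 12, 0.8, 35, 56, -3, -8, -0.2, 12, 0.8, 60, 57.7, -3, -8, -0.2, 12, 0.8, 72, 57.7, -3, -8, -0.2, 12, 0.8, 75, 57.7, -3, -8, -0.2, 12, 0.8, 75, 57.7, -3, -8, -0.2, 12],
)

```text
time_s: 17.47
tcp_pos: [0.5576, -0.1933, 0.1947]
orientation: [0.712, 0.137, -0.131, -0.676]
force: [0.0, -0.1, -2.1]
opening: 0.246
```

```bash
python3 - <<'E'
from h import *
s=manip.state();print(s["force"],s["opening"]*88.1,s["dq"].round(3))
t=cam("scene","s18.png");u=cam("top","t18.png");w=cam("wrist","w18.png")
a=cv2.resize(t["img"][200:310,230:370,::-1],None,fx=5,fy=5,interpolation=cv2.INTER_CUBIC)
cv2.imwrite("pics/z18.png",a)
cv2.imwrite("pics/z18w.png",cv2.resize(w["img"][170:310,180:370,::-1],None,fx=4,fy=4,interpolation=cv2.INTER_CUBIC))
hgoal(112,.195)
E
```

```text
[ 0.04288831 -0.14787094 -2.06932045] 21.67749774685278 [ 0.009 -0.026  0.005 -0.03  -0.     0.013  0.001]
delta [0.1 1.2 2.1] rot [ 0.09 -0.17  0.09] tcp [ 0.5587 -0.1941  0.1963] t 17.62
```

View pics/z18.png

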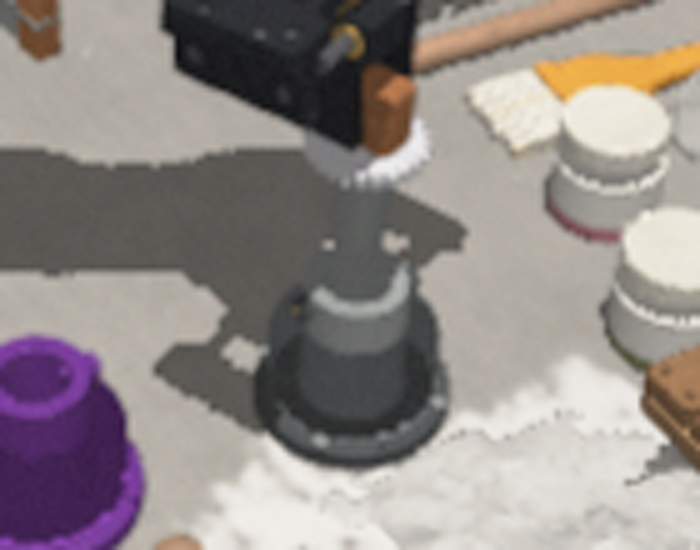

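View pics/z18w.png

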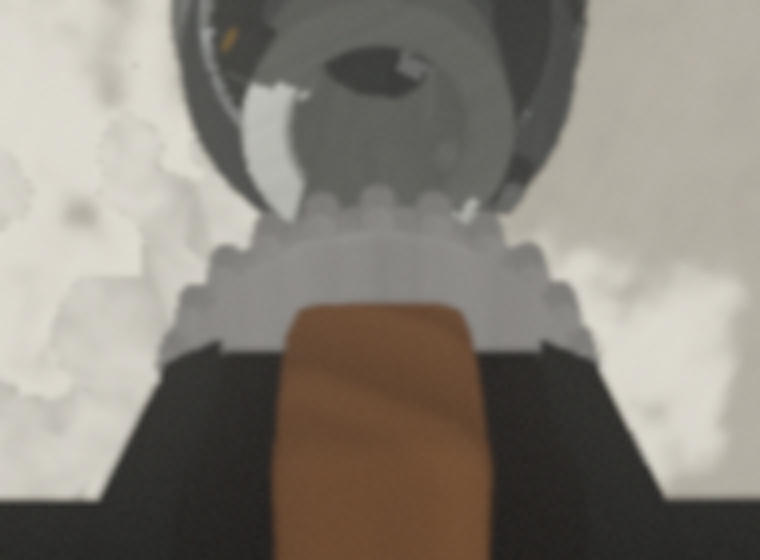

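Request:
carry_out(
  deltas=[0, 6, 1, 0, 0, 0, 12, 0, 14, 1.8, 0, 0, 0, 12, 0, 22, 1.8, 0, 0, 0, 12, 0, 30, 1.8, 0, 0, 0, 12, 0, 36, 1.8, 0, 0, 0, 12, 0, 36, 1.8, 0, 0, 0, 12],
)

```text
time_s: 18.12
tcp_pos: [0.5581, -0.1938, 0.1577]
orientation: [0.712, 0.137, -0.131, -0.676]
force: [1.0, -0.4, -2.1]
opening: 0.244
```

```bash
python3 - <<'E'
from h import *
s=manip.state();print(s["force"],s["wrist_torque"],s["opening"]*88.1,s["dq"].round(3))
t=cam("scene","s19.png")
a=cv2.resize(t["img"][200:310,230:370,::-1],None,fx=5,fy=5,interpolation=cv2.INTER_CUBIC)
cv2.imwrite("pics/z19.png",a)
hgoal(112,.135)
E
```

```text
[ 0.95178982 -0.35675357 -2.05007066] [-0.04147667 -0.26089221  0.03750775] 21.522693419949558 [-0.001 -0.022 -0.    -0.013 -0.002  0.028  0.   ]
delta [ 0.5 23.2  2.6] rot [-0.01 -0.14 -0.02] tcp [ 0.5581 -0.1937  0.1583] t 18.17
```

View pics/z19.png

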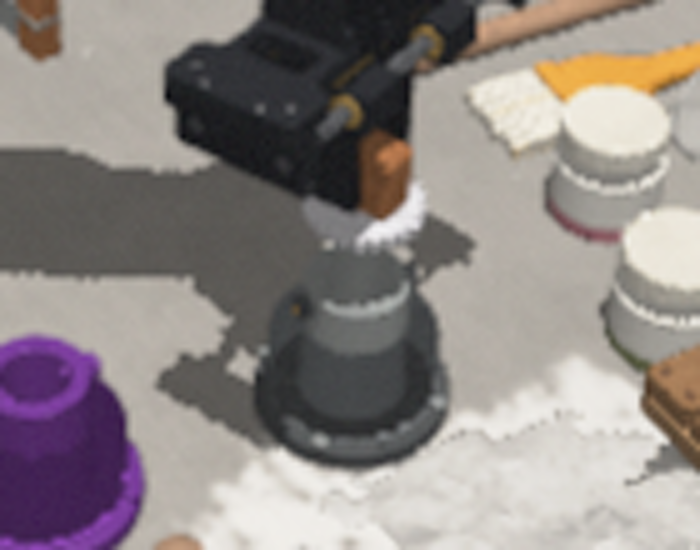

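Request:
carry_out(
  deltas=[0.2, 5, 0.8, 0, 0, 0, 12, 0.3, 10, 1.5, 0, 0, 0, 12, 0.4, 15, 2, 0, 0, 0, 12, 0.4, 20, 2.2, 0, 0, 0, 12, 0.4, 23, 2.4, 0, 0, 0, 12, 0.4, 23, 2.4, 0, 0, 0, 12],
)

```text
time_s: 18.67
tcp_pos: [0.5576, -0.1927, 0.1353]
orientation: [0.712, 0.137, -0.131, -0.676]
force: [1.6, -0.6, -4.2]
opening: 0.247
```

```bash
python3 - <<'E'
from h import *
s=manip.state();print(s["force"],s["wrist_torque"],s["opening"]*88.1,s["dq"].round(3))
T=tcpT(); print("tool-frame force",T[:3,:3].T@s["force"])
hgoal(112,.128)
E
```

```text
[ 1.5582848  -0.59998744 -4.21365698] [-0.3237885  -0.41532669  0.01858866] 21.76605091449285 [ 0.    -0.002 -0.002 -0.005 -0.003  0.005  0.001]
tool-frame force [ 1.22594136  4.26654075 -0.91478924]
delta [0.5 7.3 0.6] rot [ 0.   -0.15 -0.05] tcp [ 0.5576 -0.1927  0.1353] t 18.67
```

Request:
carry_out(
  deltas=[0.4, 3, 0, 0, 0, 0, 12, 0.6, 6, 0.2, 0, 0, 0, 12, 0.6, 9, 0.4, 0, 0, 0, 12, 0.6, 11, 0.5, 0, 0, 0, 12, 0.6, 11, 0.5, 0, 0, 0, 12],
)

```text
time_s: 19.08
tcp_pos: [0.5581, -0.1923, 0.1244]
orientation: [0.712, 0.137, -0.131, -0.676]
force: [0.7, -1.5, -2.5]
opening: 0.241
```

```bash
python3 - <<'E'
from h import *
s=manip.state();print(s["force"],s["wrist_torque"],s["opening"]*88.1,s["dq"].round(3))
T=tcpT(); print("tool-frame force",T[:3,:3].T@s["force"])
hgoal(112,.124)
E
```

```text
[ 0.70974422 -1.51351236 -2.47672297] [-0.38214687 -0.09834241  0.03359353] 21.242244205149145 [-0.     0.001 -0.002 -0.003 -0.     0.003  0.004]
tool-frame force [ 0.09742124  2.55988413 -1.5382183 ]
delta [0.  0.4 0. ] rot [-0.03 -0.14 -0.06] tcp [ 0.5581 -0.1923  0.1244] t 19.08
```

Request:
carry_out(
  deltas=[0, 1, -0.3, 0, 0, 0, 12, 0, 2, -0.5, 0, 0, 0, 12, 0, 3, -0.5, 0, 0, 0, 12, 0, 4, -0.5, 0, 0, 0, 12, 0, 4, -0.5, 0, 0, 0, 12],
)

```text
time_s: 19.5
tcp_pos: [0.5584, -0.1929, 0.1215]
orientation: [0.712, 0.137, -0.131, -0.676]
force: [-1.9, -1.2, 5.2]
opening: 0.248
```

```bash
python3 - <<'E'
from h import *
s=manip.state();print(s["force"],s["wrist_torque"],s["opening"]*88.1,s["dq"].round(3))
T=tcpT(); print("tool-frame force",T[:3,:3].T@s["force"])
hgoal(112,.124)
w=cam("wrist","w20.png")
cv2.imwrite("pics/z20w.png",cv2.resize(w["img"][170:310,180:370,::-1],None,fx=4,fy=4,interpolation=cv2.INTER_CUBIC))
E
```

```text
[-1.89666566 -1.24941827  5.21670521] [-0.1740614   0.40678904 -0.0098133 ] 21.846136294313382 [ 0.001  0.001 -0.002  0.001 -0.002 -0.003  0.   ]
tool-frame force [-2.22782132 -5.18493376 -0.72503377]
delta [-0.1 -2.5  0.6] rot [-0.01 -0.15 -0.03] tcp [ 0.5584 -0.1929  0.1215] t 19.5
```

View pics/z20w.png

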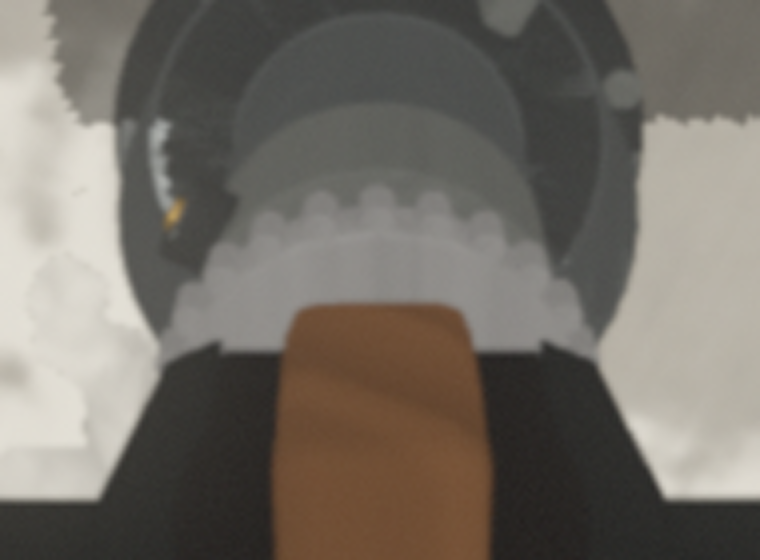

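```bash
python3 - <<'E'
from h import *
ref=hgoal(112,.1185,quiet=True)
for y in (108,104,100,96,92,88): print(y,end=" "); hgoal(y,.1185,ref=ref)
E
```

```text
108 delta [ 0.2  0.  -0. ] rot [0.   3.99 0.21] tcp [ 0.5581 -0.1923  0.1185] t 19.55
104 delta [ 0.3  0.  -0. ] rot [-0.    7.99  0.42] tcp [ 0.5581 -0.1923  0.1185] t 19.55
100 delta [ 0.5  0.  -0.1] rot [-0.   11.98  0.63] tcp [ 0.5581 -0.1923  0.1185] t 19.55
96 delta [ 0.7  0.  -0.1] rot [ 0.   15.98  0.84] tcp [ 0.5581 -0.1923  0.1185] t 19.55
92 delta [ 0.9  0.  -0.2] rot [-0.   19.97  1.05] tcp [ 0.5581 -0.1923  0.1185] t 19.55
88 delta [ 1.   0.  -0.2] rot [ 0.   23.97  1.26] tcp [ 0.5581 -0.1923  0.1185] t 19.55
```

Request:
carry_out(
  deltas=[-0.3, 0.3, 0, 0, 4, 0.2, 12, -0.2, 0.5, 0, 0, 8, 0.4, 12, 0, 0.5, 0, 0, 12, 0.6, 12, 0.2, 0.5, 0, 0, 16, 0.8, 12, 0.2, 0.5, 0, 0, 16, 0.8, 12],
)

```text
time_s: 19.97
tcp_pos: [0.5591, -0.1924, 0.1204]
orientation: [0.724, 0.037, -0.034, -0.688]
force: [1.1, 0.4, -1.0]
opening: 0.242
```

```bash
cat > st.py <<'E'
from h import *
s=manip.state();T=tcpT(); print("F",s["force"].round(2),"M",s["wrist_torque"].round(3),"op",round(s["opening"]*88.1,1)," toolF",(T[:3,:3].T@s["force"]).round(2),"yaw",np.degrees(np.arctan2(T[1,2],T[0,2])).round(2),T[:3,3].round(4),s["time_s"])
E
python3 st.py
```

```text
F [ 1.14  0.4  -1.04] M [-0.013 -0.028  0.026] op 21.3  toolF [1.18 1.03 0.34] yaw 95.76 [ 0.5591 -0.1924  0.1204] 19.9667
```

Request:
carry_out(
  deltas=[0, 1.5, 0, 0, 0, 0, 12, 0, 3, 0, 0, 0, 0, 12, 0, 3, 0, 0, 0, 0, 12],
)

```text
time_s: 20.22
tcp_pos: [0.5588, -0.1925, 0.1167]
orientation: [0.724, 0.038, -0.036, -0.688]
force: [1.8, -0.2, -8.3]
opening: 0.241
```

```bash
python3 st.py
```

```text
F [ 1.77 -0.22 -8.3 ] M [ 0.008 -0.445  0.011] op 21.3  toolF [1.74 8.31 0.02] yaw 95.93 [ 0.5588 -0.1925  0.1167] 20.2167
```

Request:
carry_out(
  deltas=[0, 1.5, 0, 0, 0, 0, 12, 0, 3, 0, 0, 0, 0, 12, 0, 4, 0, 0, 0, 0, 12, 0, 4, 0, 0, 0, 0, 12],
)

```text
time_s: 20.55
tcp_pos: [0.559, -0.1927, 0.1143]
orientation: [0.724, 0.037, -0.035, -0.688]
force: [0.9, 1.4, 3.1]
opening: 0.244
```

```bash
python3 st.py
```

```text
F [0.89 1.4  3.13] M [0.321 0.143 0.012] op 21.5  toolF [ 1.03 -3.2   1.14] yaw 95.86 [ 0.559  -0.1927  0.1143] 20.55
```

Request:
carry_out(
  deltas=[0, 1, 0, 0, 0, 0, 12, 0, 2, 0, 0, 0, 0, 12, 0, 3, 0, 0, 0, 0, 12, 0, 3, 0, 0, 0, 0, 12],
)

```text
time_s: 20.88
tcp_pos: [0.5589, -0.1926, 0.1138]
orientation: [0.724, 0.038, -0.035, -0.688]
force: [-5.6, 4.6, 26.0]
opening: 0.246
```

```bash
python3 st.py; python3 - <<'E'
from h import *
w=cam("wrist","w21.png");t=cam("scene","s21.png")
cv2.imwrite("pics/z21w.png",cv2.resize(w["img"][140:310,180:370,::-1],None,fx=3.5,fy=3.5,interpolation=cv2.INTER_CUBIC))
cv2.imwrite("pics/z21s.png",cv2.resize(t["img"][200:310,230:370,::-1],None,fx=5,fy=5,interpolation=cv2.INTER_CUBIC))
E
```

```text
F [-5.62  4.63 25.97] M [ 0.668  1.224 -0.13 ] op 21.7  toolF [ -5.08 -26.21   3.83] yaw 95.85 [ 0.5589 -0.1926  0.1138] 20.8833
```

View pics/z21w.png

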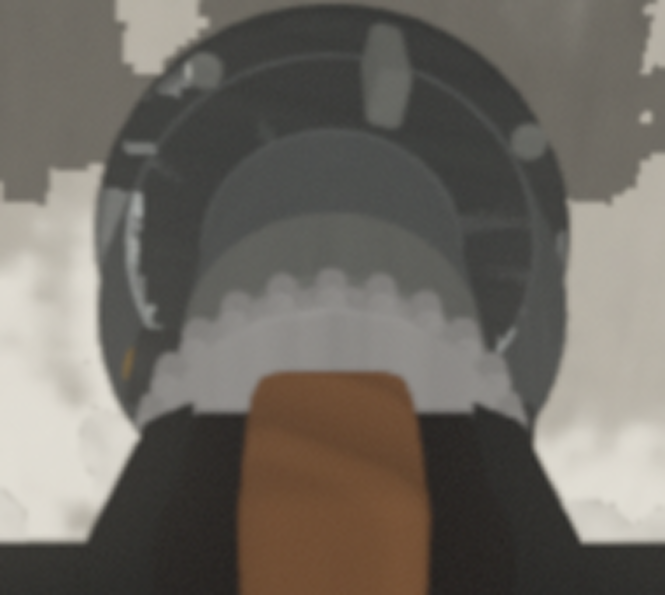

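View pics/z21s.png

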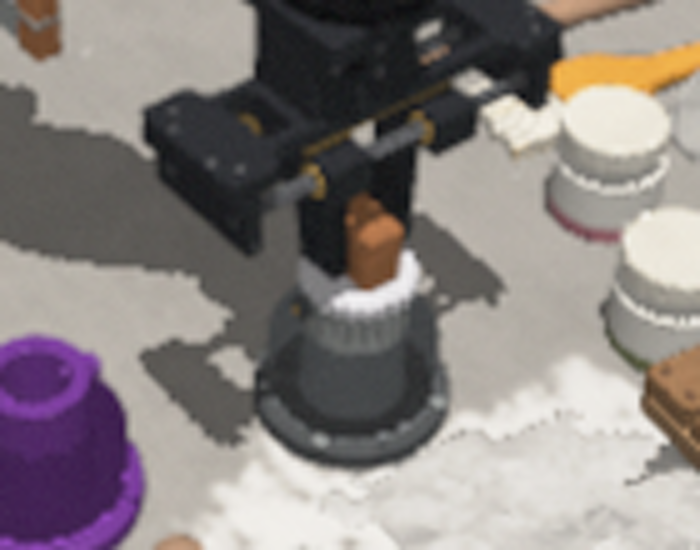

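Request:
carry_out(
  deltas=[0, -2, 0, 0, 0, 0, 12, 0, -3, 0, 0, 0, 0, 12, 0, -3, 0, 0, 0, 0, 12],
)

```text
time_s: 21.23
tcp_pos: [0.5589, -0.1927, 0.1141]
orientation: [0.724, 0.037, -0.035, -0.688]
force: [-2.4, 2.8, 8.3]
opening: 0.244
```

```bash
python3 st.py
```

```text
F [-2.39  2.78  8.31] M [ 0.463  0.415 -0.012] op 21.5  toolF [-2.09 -8.45  2.57] yaw 95.86 [ 0.5589 -0.1927  0.1141] 21.2333
```

Request:
carry_out(
  deltas=[0, 0, 0, 0, 0, 0, 30, 0, 0, 0, 0, 0, 0, 44, 0, 0, 0, 0, 0, 0, 44, 0, -1, 0, 0, 0, 0, 44, 0, -10, 0, 0, 0, 0, 44, 0, -30, 0, 0, 0, 0, 44, 0, -60, 0, 0, 0, 0, 44, 0, -90, 0, 0, 0, 0, 44],
)

```text
time_s: 21.9
tcp_pos: [0.5577, -0.1886, 0.2044]
orientation: [0.724, 0.036, -0.035, -0.688]
force: [-0.0, -0.1, -0.7]
opening: 0.5
```

```bash
python3 st.py; python3 - <<'E'
from h import *
goal([0.575,-0.26,0.235],95)
E
```

```text
F [-0.   -0.15 -0.67] M [-0.027  0.033  0.005] op 44.0  toolF [-0.02  0.67 -0.11] yaw 95.83 [ 0.5577 -0.1886  0.2044] 21.9
delta mm [  9.9 -26.8 -74.3] rot deg [ 2.97  0.83 -0.05] | tcp [ 0.5577 -0.1886  0.2044] yaw 95.83 t 21.9
```

Request:
carry_out(
  deltas=[2, -10, -15, 1, 0, 0, 44, 5, -20, -40, 2, 0.5, 0, 44, 10, -27, -74, 3, 0.8, 0, 44, 10, -27, -74, 3, 0.8, 0, 44, 10, -27, -74, 3, 0.8, 0, 44],
)

```text
time_s: 22.32
tcp_pos: [0.5754, -0.2633, 0.2354]
orientation: [0.707, 0.03, -0.028, -0.706]
force: [0.8, 0.6, -0.3]
opening: 0.503
```

```bash
python3 - <<'E'
from h import *
w=cam("wrist","w22.png");t=cam("scene","s22.png"); print(w["T"].round(4).tolist())
cv2.imwrite("pics/z22s.png",cv2.resize(t["img"][200:310,230:370,::-1],None,fx=5,fy=5,interpolation=cv2.INTER_CUBIC))
cv2.imwrite("pics/z22w.png",cv2.resize(w["img"][20:240,170:380,::-1],None,fx=2.7,fy=2.7,interpolation=cv2.INTER_CUBIC))
for q in ["head_seat","head_grip"]:
    for p,n in ((w,"w"),(t,"s")): print(q,n,[(np.round(x["uv"],1).tolist(),round(x["conf"],2)) for x in spotter.tip_of(p,q)[:3]], proj(p,[*HUB,.08 if "seat" in q else .105]))
E
```

```text
[[0.9966, 0.0026, -0.0827, 0.5754], [0.0827, -0.0025, 0.9966, -0.2633], [0.0024, -1.0, -0.0027, 0.2354], [0.0, 0.0, 0.0, 1.0]]
head_seat w [([258.1, 108.6], 0.67)] [[260.19027449 107.4580905 ]]
head_seat s [([300.4, 253.5], 0.67), ([184.6, 222.4], 0.65)] [[300.99955426 254.61902575]]
head_grip w [([256.7, 110.0], 0.57)] [[258.86176377 109.33543609]]
head_grip s [([300.5, 244.4], 0.72)] [[301.43367553 246.77709332]]
```

View pics/z22w.png

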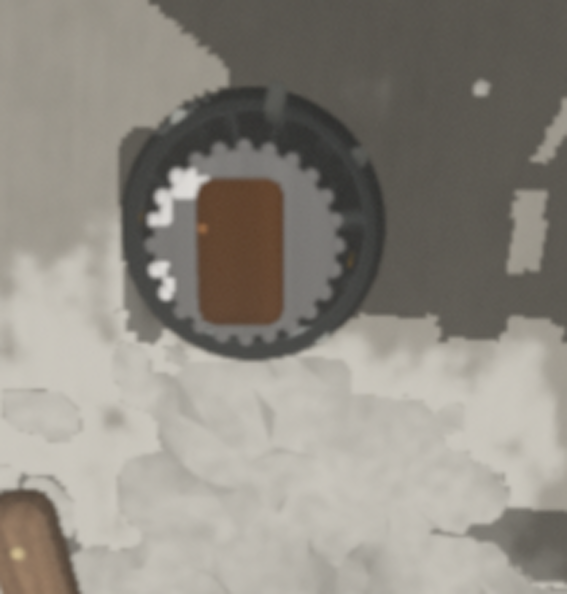

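View pics/z22s.png

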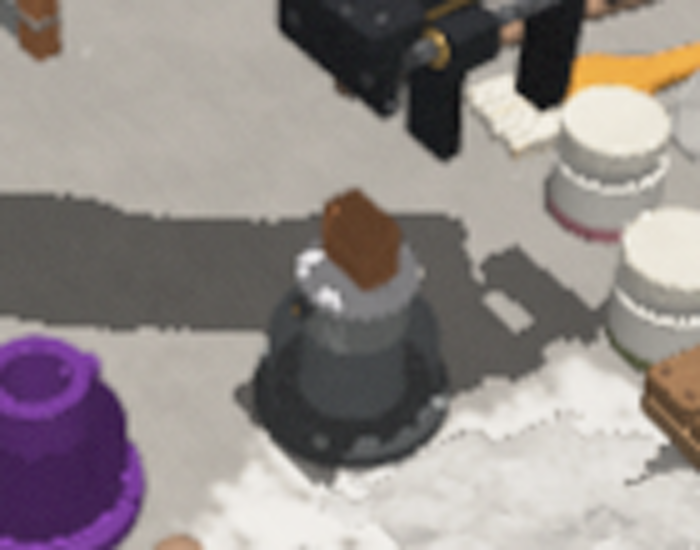

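```bash
python3 - <<'E'
from h import *
goal([*HUB,0.16],95.8)
w=camera("wrist"); w["T"]=np.array([[0.9966, 0.0026, -0.0827, 0.5754], [0.0827, -0.0025, 0.9966, -0.2633], [0.0024, -1.0, -0.0027, 0.2354],[0,0,0,1]])
for z in (.08,.118,.122,.13):
  c=[plane(w,(170+a/2.7-.3,20+b/2.7-.3),z)[:2] for a,b in [(197,178),(285,178),(197,325),(285,325)]]
  print(z,np.mean(c,0),np.linalg.norm(c[0]-c[1]),np.linalg.norm(c[0]-c[2]))
E
```

```text
delta mm [-10.9  74.1  64.6] rot deg [-0.07 -0.64  0.01] | tcp [ 0.5757 -0.2581  0.234 ] yaw 95.16 t 22.62
0.08 [ 0.55834512 -0.19919901] 0.024921658118878684 0.041481670231322744
0.118 [ 0.55972779 -0.19650303] 0.021556615754311115 0.03588061523668419
0.122 [ 0.55987333 -0.19621924] 0.02120240076856727 0.03529103050040645
0.13 [ 0.56016442 -0.19565166] 0.02049397079707925 0.034111861027850944
```

Request:
carry_out(
  deltas=[-4, 0, 30, 0, 0, 0, 10, -11, 20, 64, 0, -0.6, 0, 0, -11, 50, 64, 0, -0.6, 0, 0, -11, 74, 64, 0, -0.6, 0, 0, -11, 82, 64, 0, -0.6, 0, 0, -11, 86, 64, 0, -0.6, 0, 0, -11, 86, 64, 0, -0.6, 0, 0],
)

```text
time_s: 23.25
tcp_pos: [0.5592, -0.1971, 0.148]
orientation: [-0.706, -0.035, 0.035, 0.706]
force: [-0.3, 0.2, 0.1]
opening: 0.009
```

```bash
python3 st.py
```

```text
F [-0.28  0.19  0.13] M [-0.02   0.014  0.059] op 0.8  toolF [-0.26 -0.13  0.21] yaw 95.63 [ 0.5592 -0.1971  0.148 ] 23.25
```

Request:
carry_out(
  deltas=[0, 2, 1, 0, 0, 0, 0, 0, 4, 1, 0, 0, 0, 0, 0, 6, 1, 0, 0, 0, 0, 0, 8, 1, 0, 0, 0, 0, 0, 8, 1, 0, 0, 0, 0],
)

```text
time_s: 23.67
tcp_pos: [0.5597, -0.1962, 0.1416]
orientation: [0.706, 0.036, -0.034, -0.706]
force: [-1.8, 1.2, 7.4]
opening: 0.006
```

```bash
python3 st.py
```

```text
F [-1.77  1.19  7.38] M [0.057 0.307 0.019] op 0.5  toolF [-1.63 -7.38  1.36] yaw 95.62 [ 0.5597 -0.1962  0.1416] 23.6667
```

Request:
carry_out(
  deltas=[0, 0.7, 0, 0, 0, 0, 0, 0, 1.2, 0, 0, 0, 0, 0, 0, 1.2, 0, 0, 0, 0, 0],
)

```text
time_s: 23.92
tcp_pos: [0.5598, -0.1962, 0.1415]
orientation: [0.706, 0.036, -0.033, -0.706]
force: [-3.3, 1.7, 15.3]
opening: 0.006
```

```bash
python3 st.py
```

```text
F [-3.35  1.74 15.28] M [0.246 0.767 0.013] op 0.5  toolF [ -3.11 -15.29   2.05] yaw 95.62 [ 0.5598 -0.1962  0.1415] 23.9167
```

Request:
carry_out(
  deltas=[0, -5, 0, 0, 0, 0, 0, 0, -30, 0, 0, 0, 0, 0, 0, -65, 0, 0, 0, 0, 0, 0, -100, 0, 0, 0, 0, 0, 0, -130, -30, 0, 0, 0, 10, 0, -130, -70, 0, 0, 0, 20, 0, -130, -90, 0, 0, 0, 20, 0, -130, -90, 0, 0, 0, 20],
)

```text
time_s: 24.58
tcp_pos: [0.5667, -0.2928, 0.2702]
orientation: [0.709, 0.033, -0.031, -0.704]
force: [-0.7, -0.7, 0.8]
opening: 0.225
```

```bash
python3 st.py; python3 - <<'E'
from h import *
w=cam("wrist","w23.png");t=cam("scene","s23.png");u=cam("top","t23.png")
cv2.imwrite("pics/z23s.png",cv2.resize(t["img"][140:310,150:370,::-1],None,fx=3.5,fy=3.5,interpolation=cv2.INTER_CUBIC))
E
```

```text
F [-0.7  -0.67  0.76] M [-0.077  0.06  -0.021] op 19.8  toolF [-0.76 -0.75 -0.61] yaw 95.17 [ 0.5667 -0.2928  0.2702] 24.5833
```

View pics/z23s.png

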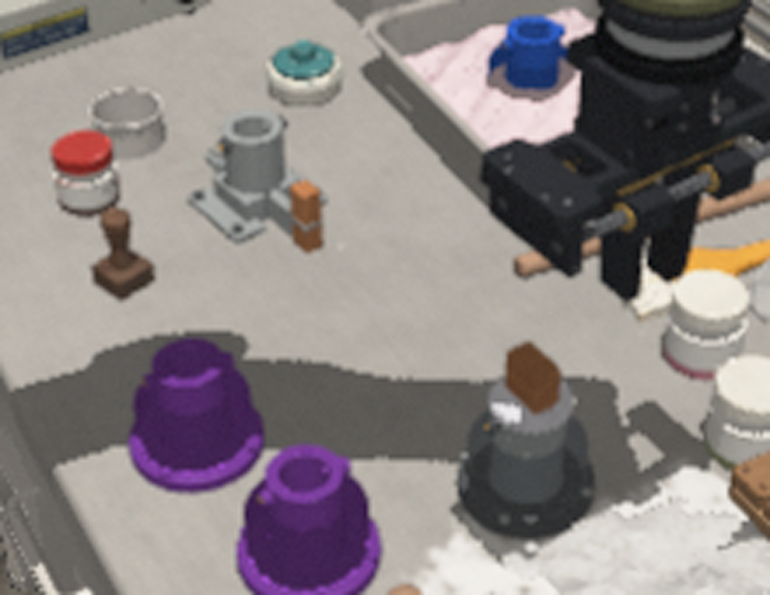

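View pics/w23.png

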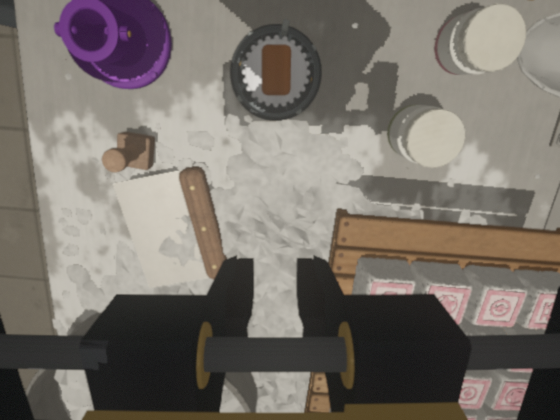

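Request:
carry_out(
  deltas=[0, 0, 0, 0, 0, 0, 20, 0, 0, 0, 0, 0, 0, 20, 0, 0, 0, 0, 0, 0, 20],
)

```text
time_s: 24.98
tcp_pos: [0.5681, -0.284, 0.269]
orientation: [-0.706, -0.036, 0.035, 0.707]
force: [-0.5, -0.6, 0.3]
opening: 0.225
```

```bash
python3 -c "
from workcell import order
print(order.hand_in())"
```

```text
the job is handed in; nothing more can be done
None
```

The crimping head is seated in the grey drive hub, flange down, and the wedge is still lying in the post's slot. The job took about 25 s and is handed in. No verdict was reported.

- **Freeing the head:** I drove the wedge along the table until its handle was about 74 mm from the post's axis, which by the given geometry means the head rose about 12 mm. Driving took up to 19 N. I only took hold of the head after that, and lifted it straight out.
- **Seating it:** I pressed at about 8 N and turned the head from 112° to 96°. The force then fell off and the head went down, drawn in by the spring balls. It stopped hard about 8 mm below where it first met the driver.
- **Final checks:** Pressing on the grip top with closed fingers at 15 N met a stiff stop. That puts the flange underside at about 80.5 mm, against 80 mm for home. The size of the grip in the wrist picture also fits the home height. The last scene and wrist pictures show the head upright in the hub, the wedge in the slot, the nearby things I could see in place, and the gripper clear.

**Disagreements:**
- The final push with the head in the grip briefly read 26 N at the wrist, more than the intended 15 N. The head was already at the hard stop and I eased off at once. I can't separate how much of that reached the driver, but it was below the 40 N limit.
- I estimated the head leaned about 0.07 rad in the grip, from picture features that did not fully agree. I corrected 3° of it and did not measure what was left.
- The drop I saw was a few mm less than the stated 11 mm. I put that down to the driver's spring giving and position error.

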